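# Make up the filing kit and the parcel kit in their divided trays

### The job

Make up the two desk kits from the stock on the near half of the desk, in front of the telephone and the mug. The filing kit goes into the tray with three compartments: the stapler in the long one, the date stamp in the larger short one, the binder clip in the smaller short one; the parcel kit goes into the tray with two: the tape dispenser in the wide one, the felt marker lying in the narrow one with the thumb cut-outs. Everything stands flat on the floor of its own compartment, the same way up as it is now, and the eraser and the blue ballpoint pen belong to no kit: leave them where they are.

Things in the scene. Friction and masses are not known exactly. Their poses are not given: they have to be found in the camera images.
- filing_tray: White open tray with grey felt floors, three compartments, 178x122 mm, fixed. Origin: centre of underside; x along its length, y across, z up. Floor top at z 3 mm; walls and dividers 3 mm thick, tops at z 15 mm. Long compartment x -86..86, y -58..-4 (centre 0,-31). Larger short one x -86..8, y -1..58 (centre -39,28.5). Smaller short one x 11..86, y -1..58 (centre 48.5,28.5).
- parcel_tray: White open tray with grey felt floors, two compartments, 166x122 mm, fixed; frame, floor and wall heights as the other tray. Both compartments x -80..80 mm. Wide: y -58..8 (centre 0,-25). Narrow: y 11..58 (centre 0,34.5); both its long walls are cut away to the floor from x -28 to 28 as thumb cut-outs, so that fingers can straddle a pen there.
- stapler: Black stapler, 36x145x57 mm, 0.22 kg, closed, rigid. Origin: centre of its underside; y along its length (nose at -y), z up. Its foot is 36 mm wide; the upper arm, 28 to 56 mm above the underside, is up to 30 mm wide: grip it there across x, about 42 mm up.
- tape_dispenser: Black tape dispenser with a tape reel, 50x134x64 mm, about 0.5 kg, rigid. Origin: centre of its underside; y along its length (low cutter nose at -y, reel hub at y +17 mm), z up. Its two flat cheeks, 50 mm apart over the outside, reach up about 60 mm beside the reel: grip them across x at y +12 mm, about 45 mm up.
- marker: White felt marker with a blue cap, 17 x 135 x 16 mm, 0.02 kg, lying on its side. Origin: at mid length on its underside as it lies at the start; y along its length. It can be gripped across x at mid length with the fingertips just above the surface.
- marker_mid (a point): Middle of the marker, on its long axis, 8 mm above the surface it lies on; y along its length.
- date_stamp: Date stamp, black body with a dark red grip on top, 36x62x81 mm, 0.12 kg, standing, rigid. Origin: centre of its underside; y along the 62 mm side, z up. The body is 36 mm wide (x), 43 mm high; the red grip, 28 mm (x) by 50 mm (y), spans 54 to 81 mm above the underside: grip it there across x, about 66 mm up.
- binder_clip: Black binder clip standing on its closed back, wire handles up, 41x42x36 mm, 0.02 kg, rigid. Origin: centre of its underside; z up. Lower part 40 mm (x) by 22 mm (y), 16 mm high; the wire handles, 14 to 36 mm up, span 42 mm along y and 22 mm along x: grip the handles across y, about 30 mm up.
- eraser: Eraser in a blue sleeve, 23 x 58 x 12 mm, lying in front of the telephone; it belongs to no kit and stays where it is. Origin: centre of its underside. (Mind the table lamp to its right: its wide shade, lower rim 335 mm above the desk, covers x 0.55 to 1.03, y -0.53 to -0.05 m.)
- ballpoint: Thin blue ballpoint pen, 12 x 145 x 9 mm, lying behind the stock; it belongs to no kit and stays where it is. Origin: mid length, underside.
Things that resemble listed ones, but are neither listed nor needed, are in the scene too. What is shaped like the stapler but pink or purple is not meant.

How it is judged (in metres and radians):
At the end, for the whole second after the job is handed in: Each of the five things rests inside its own compartment, let go, underside under 4 mm above its floor (marker: middle under 13 mm), and all but the marker upright within 0.12 rad. Eraser and ballpoint have not moved over 20 mm (x of stapler in the frame of filing_tray between -0.017 and 0.017 m and y of stapler in the frame of filing_tray between -0.045 and -0.017 m and z of each of stapler, date_stamp, binder_clip in the frame of filing_tray below 0.007 m and angle between each of stapler, date_stamp, binder_clip, tape_dispenser's own z axis and vertical below 0.12 rad and linear speed of each of stapler, date_stamp, binder_clip, tape_dispenser, marker below 0.02 m/s and x of date_stamp in the frame of filing_tray between -0.059 and -0.019 m and y of date_stamp in the frame of filing_tray between 0.0135 and 0.0435 m and x of binder_clip in the frame of filing_tray between 0.0285 and 0.0685 m and y of binder_clip in the frame of filing_tray between 0.0135 and 0.0435 m and x of tape_dispenser in the frame of parcel_tray between -0.016 and 0.016 m and y of tape_dispenser in the frame of parcel_tray between -0.037 and -0.013 m and z of tape_dispenser in the frame of parcel_tray below 0.007 m and x of marker_mid in the frame of parcel_tray between -0.017 and 0.017 m and y of marker_mid in the frame of parcel_tray between 0.0165 and 0.0525 m and z of marker_mid in the frame of parcel_tray below 0.016 m); the robot touches nothing.
It fails at once if the eraser is moved by more than 20 mm (distance of eraser from where it was at the start of the episode above 0.02 m).
It fails at once if the ballpoint pen is moved by more than 20 mm (distance of ballpoint from where it was at the start of the episode above 0.02 m).
It also fails if it takes over 106 s, if anything falls off the work surface, if the arm or the gripper's body presses on something with over 40 N, if the wrist force passes 120 N, or if a joint passes its speed limit or range.

### The arm

A 6-joint arm with a two-finger parallel gripper is mounted at the origin on a cart in front of the work surface, level with it; the furniture and walls round the work are solid. World frame = base frame: x ahead of the robot, y to its left, z up, the work surface at z = 0. Lengths are in mm, angles in rad, forces in N, time in s.
With the tool pointing down it reaches from about 275 to 1000 mm from the base axis. Payload 8.4 kg.
Tool frame: the origin (TCP) lies at the very end of the fingers, on their centre line; the grasp point (between the pads) lies 19 mm behind it; z points along the fingers, y is the direction in which the jaws open and shut (so a half turn about z gives the same grasp; the last joint's range is limited). The gripper opens to 85 mm and grips with 20 to 120 N. Pads are 22 mm wide; open, the fingers measure 114 mm over their backs; the gripper's body (76 mm by 85 mm) begins 54 mm behind the grasp point. The pads swing forward as they close: fully open they stand 13 mm farther back than shut.
Start: joints at [1.106, 0.353, 1.633, -0, 1.155, -0.002], TCP at [279.034, 559.257, 231.281] pointing down, gripper open.
Joint ranges: [-2.63, 2.63], [-0.92, 2.1], [0.06, 2.66], [-1.3, 4.44], [0, 2.69], [-3.02, 3.02]. Speed limits (rad/s): [2.22, 2.22, 2.79, 3.14, 3.14, 3.14].

### API

Orientations are given as [roll, pitch, yaw] about the fixed x, y, z axes, in that order (R = Rz(yaw) Ry(pitch) Rx(roll)).
In Python, from rig import r gives the robot as it stands.
- The arm moves only by the tool jog_arm, never from a script. Its argument "increments" is text: rows parted by semicolons, each of 7 numbers parted by spaces: the shift along the tool's x, y, z in cm, then the turn, a rotation vector about the tool's x, y, z in rad, then the opening, from -1 (shut) to 1 (fully open). A call has exactly 8 rows; each row shifts and turns the commanded pose from where the row before left it, along the tool's axes as they then stand; what a row does not reach is not made up. A row lasts 1/10 s, in which the tool goes at most 50 mm and 8.59 degrees, less where a joint would pass 70% of its speed; a pose out of reach is approached as far as the arm can. A call with a gripper value outside its range is refused whole. The fingers move at their own pace and stop on an object; "squeeze" is the grip in N (left out, the last holds). Time passes only in rows, so rows that do not move let the fingers close, or fill a call up. It gives the time, the measured TCP pose, the force and the opening at its end, in the units of the state.
- r.sense(): the state, without advancing time (a new reading comes with each control period).
- r.grab_frame(name): name is "scene" or "top" or "wrist"; returns the picture (384x512x3 uint8, red, green, blue); there is no depth.
- r.camera_info(name): a dict with "K" (3x3 intrinsics, pixels), "rvec" (rotation vector, rad) and "tvec" (3), from world to camera coordinates, as OpenCV has them. Camera axes: x right, y down, z forward; pixel columns grow to the right and rows downward; lengths in mm; the calibration is good to about 2 mm. The wrist camera is an equidistant fisheye: a pixel r from the principal point sees the ray r / f radians off the axis. A picture is of the moment at which its call begins: read the wrist's pose just before it. camera_info takes no time and is no camera call; for the wrist camera it gives the pose at the moment of the call.
- r.sign_off(): hands the job in, once; it reports no verdict.
The state is a dict: "clock": time; "qpos": joint angles; "qvel": joint speeds; "joint_efforts": joint torques, N m; "eef_pos": TCP position; "tcp_rot": TCP orientation; "contact_force": force on the tool from outside, world axes, zero at the start; "wrist_torque": the same for the moment, N m; "opening": opening from 0.0 (shut) to 1.0 (fully open).
Only numpy, scipy, OpenCV 4.12 (cv2) and the standard library are available. Lean on these libraries where they do the work, as an engineer would, in place of code of your own. Each camera call takes 0.05 s, during which the arm holds its last target.

## Working session

There is one attempt and no reset: what is moved stays moved. The work goes in short steps, Python scripts to look and compute and a tool call to move; the robot and the scene stay as the last step left them, time stands still between calls to the robot, and variables do not carry over. Pictures are saved under pics/ and viewed, and the job is handed in when it is done.

Besides the shell and the picture viewer there is one more tool, called after "Request:" by a JSON object that holds its "op" and its "data". jog_arm: Moves the arm, as the interface text tells. Its arguments: {"type":"object","properties":{"increments":{"type":"string"},"squeeze":{"type":"number"}},"required":["increments"]}

```bash
ls; mkdir -p pics
python3 - <<'E'
from rig import r
import cv2
print(r.sense())
for n in ("scene","top","wrist"):
    c=r.camera_info(n); print(n,c)
    cv2.imwrite(f"pics/{n}0.png",r.grab_frame(n)[:,:,::-1])
E
```

```text
pics
{'clock': 0.0, 'qpos': array([ 1.10558397e+00,  3.53657376e-01,  1.63408321e+00, -9.57129980e-06,
        1.15519826e+00, -2.36193739e-03]), 'qvel': array([-5.33471209e-04, -4.24757210e-04,  7.67428711e-05,  2.26568981e-04,
        7.39629515e-04,  1.01132823e-03]), 'joint_efforts': array([-3.76557262e-03, -6.05278659e+01, -3.42047095e+01, -5.68002622e-05,
        9.59426514e-03,  8.03983312e-05]), 'eef_pos': array([278.84416417, 558.85048496, 230.57770376]), 'tcp_rot': array([-3.14024645e+00,  5.57170212e-06,  2.67874611e+00]), 'contact_force': array([-0.32114303,  0.05660714,  0.20595584]), 'wrist_torque': array([-0.00532994, -0.01087768,  0.00315626]), 'opening': 1.0019755342866634}
scene {'K': array([[489.46122415,   0.        , 252.390955  ],
       [  0.        , 489.46122415, 191.31722857],
       [  0.        ,   0.        ,   1.        ]]), 'rvec': array([ 2.21632084, -0.5712353 ,  0.25730749]), 'tvec': array([-300.79329808,  399.70220951,  899.57238647])}
top {'K': array([[347.77938744,   0.        , 258.09154681],
       [  0.        , 347.77938744, 189.82248111],
       [  0.        ,   0.        ,   1.        ]]), 'rvec': array([ 2.15153746, -2.16390983,  0.18248041]), 'tvec': array([ 306.64841838,  537.61283986, 1011.78488093])}
wrist {'K': array([[297.31863964,   0.        , 257.26536488],
       [  0.        , 297.31863964, 192.19436232],
       [  0.        ,   0.        ,   1.        ]]), 'rvec': array([-2.44698829, -1.51429006, -0.22643382]), 'tvec': array([-622.51772579,  -37.49739655,  380.54577729])}
```

View pics/scene0.png

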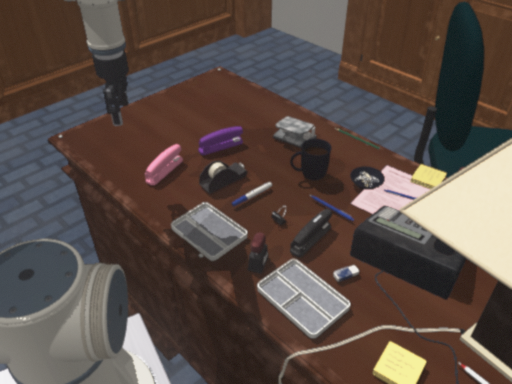

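View pics/top0.png

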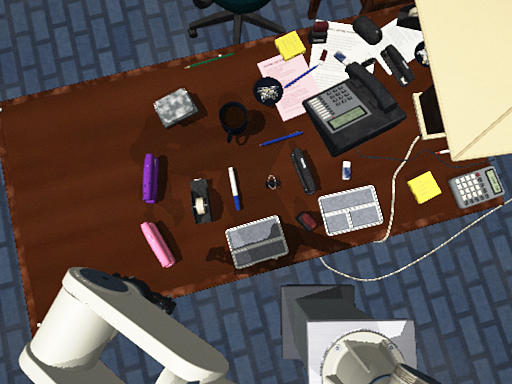

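View pics/wrist0.png

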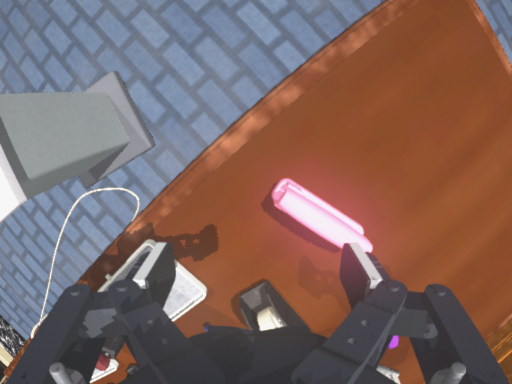

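Run:
```python
import cv2
a=cv2.imread("pics/top0.png")
cv2.imwrite("pics/c1.png",cv2.resize(a[130:280,130:330],None,fx=4,fy=4,interpolation=cv2.INTER_CUBIC))
cv2.imwrite("pics/c2.png",cv2.resize(a[130:280,220:400],None,fx=4,fy=4,interpolation=cv2.INTER_CUBIC))
a=cv2.imread("pics/scene0.png")
cv2.imwrite("pics/c3.png",cv2.resize(a[140:340,160:370],None,fx=3,fy=3,interpolation=cv2.INTER_CUBIC))
```

```text
(no output)
```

View pics/c1.png

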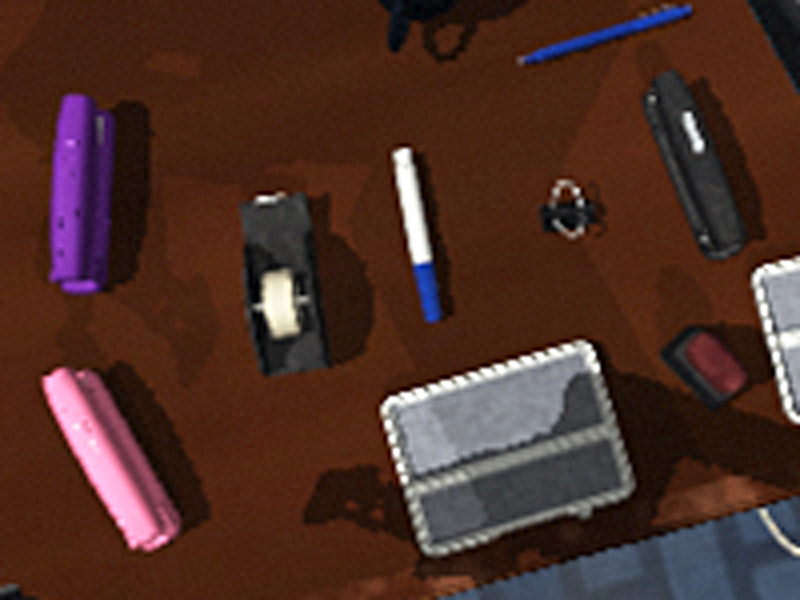

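View pics/c2.png

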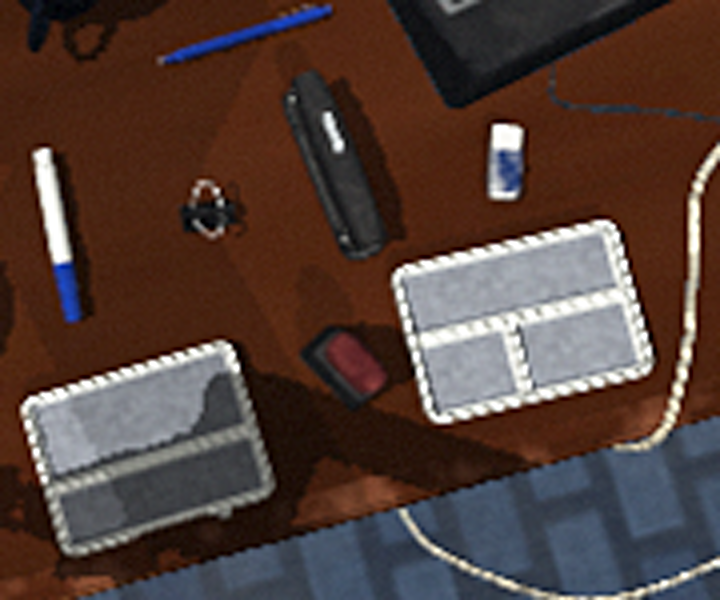

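View pics/c3.png

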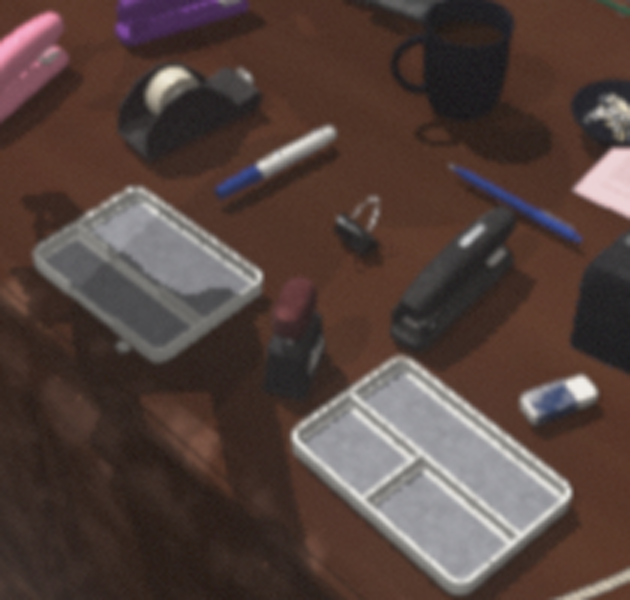

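```bash
cat > h.py <<'E'
import numpy as np, cv2
from scipy.spatial.transform import Rotation as R
def unproj(c,px,z):
    px=np.atleast_2d(np.array(px,float)); K=c["K"]; Rm=cv2.Rodrigues(c["rvec"])[0]; t=np.array(c["tvec"]).ravel()
    n=(px-[K[0,2],K[1,2]])/[K[0,0],K[1,1]]
    if c.get("fish"):
        th=np.linalg.norm(n,axis=1); d=np.c_[n*(np.sin(th)/np.maximum(th,1e-9))[:,None],np.cos(th)]
    else: d=np.c_[n,np.ones(len(n))]
    C=-Rm.T@t; d=d@Rm
    return C+d*((z-C[2])/d[:,2])[:,None]
def proj(c,P):
    P=np.atleast_2d(np.array(P,float)); K=c["K"]; Rm=cv2.Rodrigues(c["rvec"])[0]; t=np.array(c["tvec"]).ravel()
    q=P@Rm.T+t
    if c.get("fish"):
        rr=np.linalg.norm(q[:,:2],axis=1); th=np.arctan2(rr,q[:,2]); n=q[:,:2]*(th/np.maximum(rr,1e-9))[:,None]
    else: n=q[:,:2]/q[:,2:]
    return n*[K[0,0],K[1,1]]+[K[0,2],K[1,2]]
def cam(r,n):
    c=dict(r.camera_info(n)); c["fish"]=n=="wrist"; return c
def info(r):
    s=r.sense(); M=R.from_euler("xyz",s["tcp_rot"]).as_matrix()
    return s,M
E
python3 - <<'E'
from rig import r
from h import *
c=cam(r,"top")
np.set_printoptions(precision=1,suppress=True)
def c1(p): return [(130+x/4,130+y/4) for x,y in p]
def c2(p): return [(220+x/4,130+y/4) for x,y in p]
print("stapler z~50",unproj(c,c2([(303,80),(370,250)]),50))
print("tape top corners z0", unproj(c,c1([(262,372),(328,366),(270,200)]),20), unproj(c,c1([(280,303)]),50))
print("marker",unproj(c,c1([(402,150),(433,320)]),8))
print("clip",unproj(c,c1([(570,212)]),20))
print("stamp z75",unproj(c,c2([(330,343),(358,332),(385,380),(355,395)]),78),unproj(c,c2([(302,352),(350,405)]),43))
print("filing corners z15",unproj(c,c2([(395,272),(612,222),(652,365),(438,420)]),15))
print("parcel corners z15",unproj(c,c1([(383,402),(590,343),(633,492),(430,553)]),15))
print("eraser",unproj(c,c2([(507,160)]),12),"pen",unproj(c,c2([(160,60),(330,8)]),6))
print("tele/cup", unproj(c,[(232,118)],90))
w=cam(r,"wrist");Rm=cv2.Rodrigues(w["rvec"])[0]; C=-Rm.T@w["tvec"]
s,M=info(r); print("cam in tool",M.T@(C-s["eef_pos"]),"\n",M.T@Rm.T)
print(M)
E
```

```text
stapler z~50 [[658.5 189.   50. ]
 [528.5 142.1  50. ]]
tape top corners z0 [[441.7 491.7  20. ]
 [445.9 442.4  20. ]
 [572.6 488.1  20. ]] [[490.6 474.9  50. ]]
marker [[613.9 388.3   8. ]
 [481.2 364.1   8. ]]
clip [[562.5 258.8  20. ]]
stamp z75 [[457.6 178.   78. ]
 [465.4 157.6  78. ]
 [431.  139.3  78. ]
 [420.5 161.1  78. ]] [[453.5 193.6  43. ]
 [414.3 159.   43. ]]
filing corners z15 [[516.2 116.9  15. ]
 [554.4 -53.3  15. ]
 [443.7 -78.   15. ]
 [403.2  87.9  15. ]]
parcel corners z15 [[418.9 401.4  15. ]
 [462.4 244.6  15. ]
 [350.7 214.1  15. ]
 [307.4 365.9  15. ]]
eraser [[604.2  25.6  12. ]] pen [[686.5 295.7   6. ]
 [729.  160.1   6. ]]
tele/cup [[744.6 379.9  90. ]]
cam in tool [  76.4   -1.7 -143.1] 
 [[ 0.  -1.  -0.3]
 [ 1.   0.  -0. ]
 [ 0.  -0.3  1. ]]
[[-0.9  0.4 -0. ]
 [ 0.4  0.9 -0. ]
 [-0.  -0.  -1. ]]
```

```bash
cat >> h.py <<'E'
def plan(s,xyz,yaw_deg,n,g,start=None):
    """rows (straight line, even yaw) from measured pose to target; tool pointing down"""
    p0=np.array(s["eef_pos"]) if start is None else np.array(start[:3],float)
    y0=s["tcp_rot"][2] if start is None else np.radians(start[3])
    if start is None:
        e=s["tcp_rot"]
    dy=(np.radians(yaw_deg)-y0+np.pi)%(2*np.pi)-np.pi
    d=(np.array(xyz,float)-p0)/n/10; out=[]
    for i in range(n):
        y=y0+dy*i/n; c,sn=np.cos(y),np.sin(y)
        out.append("%.2f %.2f %.2f 0 0 %.3f %g"%(c*d[0]+sn*d[1], sn*d[0]-c*d[1], -d[2], -dy/n, g))
    print("; ".join(out))
E
cat > pl.py <<'E'
import sys
from rig import r
from h import *
a=list(map(float,sys.argv[1:]))
s=r.sense(); print(s["clock"],s["eef_pos"].round(1),np.degrees(s["tcp_rot"]).round(1),s["qpos"].round(2),round(s["opening"],3),s["contact_force"].round(1))
st=a[6:10] if len(a)>=10 else None
if len(a)>=6: plan(s,a[:3],a[3],int(a[4]),a[5],st)
E
python3 pl.py 480 230 260 105 8 1
```

```text
0.15 [278.9 559.  230.7] [-179.9    0.   153.5] [ 1.11  0.35  1.63 -0.    1.16 -0.  ] 1.001 [-0.7 -0.5 -0.4]
-4.09 -2.56 -0.37 0 0 0.106 1; -4.33 -2.11 -0.37 0 0 0.106 1; -4.53 -1.64 -0.37 0 0 0.106 1; -4.68 -1.15 -0.37 0 0 0.106 1; -4.78 -0.65 -0.37 0 0 0.106 1; -4.82 -0.15 -0.37 0 0 0.106 1; -4.81 0.36 -0.37 0 0 0.106 1; -4.74 0.87 -0.37 0 0 0.106 1
```

Request:
{"op": "jog_arm", "data": {"increments": "-4.1 -2.6 -0.4 0 0 0.106 1; -4.3 -2.1 -0.4 0 0 0.106 1; -4.5 -1.6 -0.4 0 0 0.106 1; -4.7 -1.1 -0.4 0 0 0.106 1; -4.8 -0.6 -0.4 0 0 0.106 1; -4.8 -0.1 -0.4 0 0 0.106 1; -4.8 0.4 -0.3 0 0 0.106 1; -4.7 0.9 -0.3 0 0 0.106 1"}}

```text
clock: 0.95
eef_pos: [482.1, 230.1, 261.4]
tcp_rot: [3.141, -0.0, 1.827]
contact_force: [-0.3, 0.4, 0.6]
opening: 1.001
```

```bash
cat > look.py <<'E'
import sys,pickle
from rig import r
from h import *
n=sys.argv[1]; w=sys.argv[2] if len(sys.argv)>2 else "wrist"
c=cam(r,w); im=r.grab_frame(w)[:,:,::-1]
pickle.dump((c,im),open(n+".pkl","wb"))
cv2.imwrite(f"pics/{n}.png",cv2.resize(im,None,fx=1.5,fy=1.5,interpolation=cv2.INTER_CUBIC))
E
python3 look.py w1; python3 pl.py 480 -50 260 105 8 1
```

```text
1.0 [485.5 225.  261.9] [179.9   0.2 104.2] [ 0.43  0.18  1.79 -0.    1.17  0.19] 1.003 [ 3.9 -4.8  1. ]
-3.32 -0.91 0.02 0 0 -0.002 1; -3.31 -0.91 0.02 0 0 -0.002 1; -3.31 -0.92 0.02 0 0 -0.002 1; -3.31 -0.93 0.02 0 0 -0.002 1; -3.31 -0.93 0.02 0 0 -0.002 1; -3.31 -0.94 0.02 0 0 -0.002 1; -3.31 -0.94 0.02 0 0 -0.002 1; -3.30 -0.95 0.02 0 0 -0.002 1
```

View pics/w1.png

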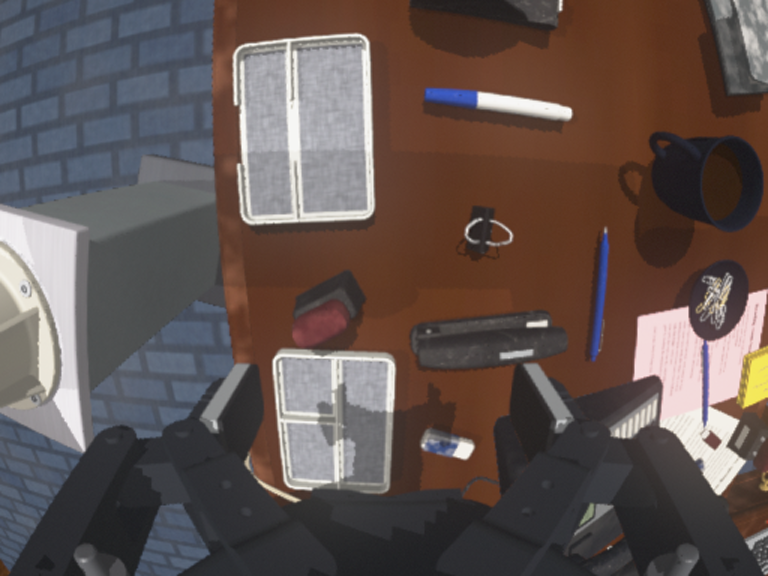

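The wrist picture shows the parcel tray (centre ≈ 305,130 in the 1.5× view), filing tray (≈335,420), marker (≈500,105), binder clip (≈487,232), black stapler (≈490,340), date stamp (≈328,310), eraser (447,443) and blue ballpoint (600,290).

Lookalikes, top camera: staplers pink (157,243), purple (150,178), black (303,170), the last chosen, with the black phone handset (385,90) as another dark long thing. Pens: white/blue marker (234,188) chosen; ballpoint (280,138), second blue pen (300,75) and green pencil (208,60) are not it. The crops confirm this.

Run:
```python
import pickle,cv2
c,im=pickle.load(open("w1.pkl","rb"))
def crop(n,x0,y0,x1,y1,f):
    o=cv2.resize(im[y0:y1,x0:x1],None,fx=f,fy=f,interpolation=cv2.INTER_CUBIC)
    for i in range(x0-x0%20+20,x1,20): cv2.putText(o,str(i),((i-x0)*f,10),0,.35,(0,255,0)); cv2.line(o,((i-x0)*f,12),((i-x0)*f,18),(0,255,0))
    for i in range(y0-y0%20+20,y1,20): cv2.putText(o,str(i),(0,(i-y0)*f),0,.35,(0,255,0)); cv2.line(o,(25,(i-y0)*f),(31,(i-y0)*f),(0,255,0))
    cv2.imwrite(f"pics/{n}.png",o)
crop("k1",150,170,350,320,4)
crop("k2",265,40,395,260,2) if 0 else crop("k2",260,120,400,260,4)
crop("k3",150,15,400,165,3)
```

```text
(no output)
```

View pics/k1.png

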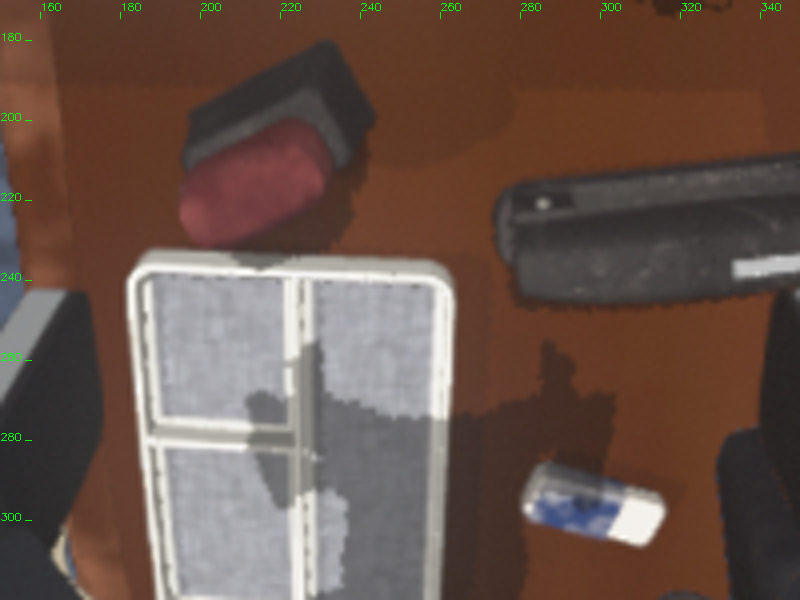

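View pics/k2.png

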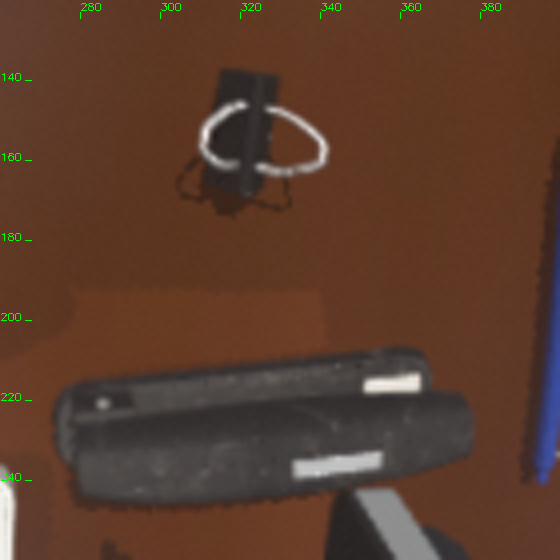

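View pics/k3.png

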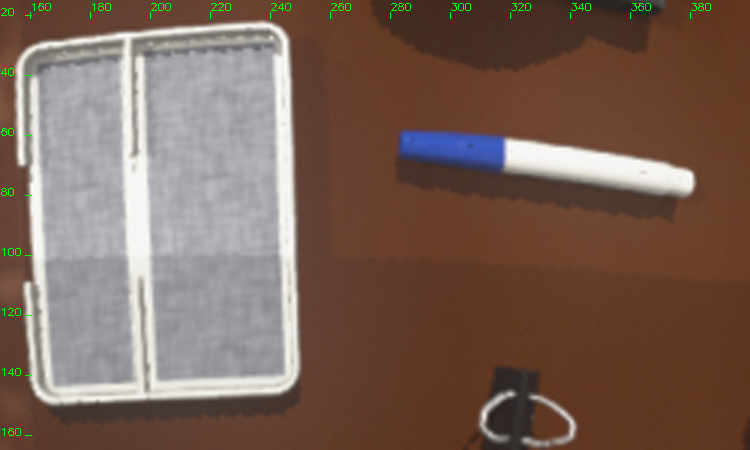

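```bash
cat > fit.py <<'E'
from h import *
from scipy.optimize import least_squares
def fit(obs,x0):
    """obs: list of (cam, px, local xyz). pose x,y,yaw on z=0"""
    def f(v):
        c,s=np.cos(v[2]),np.sin(v[2]); o=[]
        for cm,p,l in obs:
            P=[v[0]+c*l[0]-s*l[1],v[1]+s*l[0]+c*l[1],l[2]]; o+=list(proj(cm,P)[0]-p)
        return np.array(o)
    q=least_squares(f,[x0[0],x0[1],np.radians(x0[2])],loss="soft_l1",x_scale=[1,1,.01]); 
    return np.r_[q.x[:2],np.degrees(q.x[2])], f(q.x).reshape(-1,2)
E
python3 - <<'E'
import pickle
from rig import r
from fit import *
np.set_printoptions(precision=1,suppress=True)
w,_=pickle.load(open("w1.pkl","rb")); t=cam(r,"top")
k1=lambda x,y:(150+x/4,170+y/4); k2=lambda x,y:(260+x/4,120+y/4); k3=lambda x,y:(150+x/3,15+y/3)
c1=lambda x,y:(130+x/4,130+y/4); c2=lambda x,y:(220+x/4,130+y/4)
F=[(w,k1(295,437),(9.5,-2.5,15)),(w,k1(127,248),(89,61,15)),(w,k1(455,262),(89,-61,15)),(w,(190.5,326.5),(-89,61,15)),(w,(260,329),(-89,-61,15))]
T=[(t,c2(393,270),(89,-61,15)),(t,c2(612,220),(-89,-61,15)),(t,c2(655,368),(-89,61,15)),(t,c2(434,422),(89,61,15))]
for o in (F,T,F+T): print("filing",*fit(o,(479,18,102)))
F=[(w,k3(17,44),(83,61,15)),(w,k3(290,22),(83,-61,15)),(w,k3(299,391),(-83,-61,15)),(w,k3(33,405),(-83,61,15))]
T=[(t,c1(381,400),(83,-61,15)),(t,c1(590,340),(-83,-61,15)),(t,c1(635,493),(-83,61,15)),(t,c1(427,555),(83,61,15))]
for o in (F,T,F+T): print("parcel",*fit(o,(385,306,105)))
u=lambda p,z:unproj(w,[p],z)[0]
print("marker w",u(k3(400,144),8),u(k3(693,183),8))
A,B,C=u(k1(327,42),0),u(k1(375,118),0),u(k1(190,115),0)
print("stamp base",A,B,C,np.linalg.norm(A-B),np.linalg.norm(A-C))
A,B,C=u(k1(200,247),81),u(k1(330,185),81),u(k1(183,190),81)
print("stamp red",A,B,C,np.linalg.norm(A-B))
print("stapler arm mid ends", u(k2(78,468),45),u(k2(472,422),45),"top edges",u(k2(78,425),56),u(k2(465,395),56),"lower",u(k2(85,500),45),u(k2(465,455),45))
print("stapler foot", u(k2(58,415),5),u(k2(430,365),5))
print("clip base?",[u(k2(*p),0) for p in ((220,68),(278,75),(205,190),(262,195))],"16",[u(k2(*p),16) for p in ((220,68),(278,75),(205,190),(262,195))])
print("loops",u(k2(203,140),32),u(k2(325,155),32))
print("eraser",u((299,297),12))
E
```

```text
filing [478.3  23.8 103. ] [[ 0.9  0.7]
 [-0.6  0.7]
 [ 0.2  0.3]
 [-0.2 -3.4]
 [-0.1 -2.3]]
filing [479.4  18.9 103. ] [[-0.3 -0.3]
 [ 0.2 -0.9]
 [ 0.5  0.5]
 [-0.3  0.6]]
filing [478.8  21.6 103. ] [[ 0.8  1.8]
 [-0.6  2. ]
 [ 0.1  1.6]
 [-0.1 -2.5]
 [-0.2 -1.4]
 [-1.2 -0.1]
 [-0.7 -0.7]
 [-0.4  0.7]
 [-1.2  0.8]]
parcel [384.6 307.8 106. ] [[ 0.   0.3]
 [-0.1 -0.6]
 [ 0.1  0.6]
 [-0.1 -0.3]]
parcel [385.3 307.  105.9] [[-0.2 -0.2]
 [ 0.2 -0.7]
 [ 0.7  0.2]
 [-0.7  0.7]]
parcel [384.7 307.7 106. ] [[ 0.1  0.4]
 [ 0.  -0.4]
 [ 0.2  0.8]
 [-0.  -0.2]
 [-0.5 -0. ]
 [-0.  -0.5]
 [ 0.5  0.3]
 [-0.9  1. ]]
marker w [480.5 363.2   8. ] [615.3 389.5   8. ]
stamp base [453.7 188.8   0. ] [476.9 165.6   0. ] [411.4 149.5   0. ] 32.76239096262417 57.70669801615842
stamp red [432.2 139.3  81. ] [465.9 169.4  81. ] [423.7 156.3  81. ] 45.22118667406043
stapler arm mid ends [534.1 141.3  45. ] [665.  190.1  45. ] top edges [527.6 160.9  56. ] [652.2 202.2  56. ] lower [539.9 130.3  45. ] [667.5 177.7  45. ]
stapler foot [529.1 142.3   5. ] [661.  195.6   5. ]
clip base? [array([549.8, 278.3,   0. ]), array([570.4, 281.7,   0. ]), array([557.2, 235.5,   0. ]), array([577.7, 239.3,   0. ])] 16 [array([546.3, 279.3,  16. ]), array([566. , 282.5,  16. ]), array([553.4, 238.2,  16. ]), array([573.1, 241.8,  16. ])]
loops [544.1 256.4  32. ] [585.  262.7  32. ]
eraser [603.7  28.1  12. ]
```

Request:
{"op": "jog_arm", "data": {"increments": "-3.4 -0.8 0.4 0 0 0 0.4; -3.4 -0.8 0.4 0 0 0 0.4; -3.4 -0.8 0.4 0 0 0 0.4; -3.4 -0.8 0.4 0 0 0 0.4; -3.4 -0.8 0.4 0 0 0 0.4; -3.4 -0.8 0.4 0 0 0 0.4; -2 -0.4 0 0 0 0 0.4; 0 0 0 0 0 0 0.4"}}

```text
clock: 1.8
eef_pos: [488.6, 0.1, 237.1]
tcp_rot: [-3.141, 0.0, 1.828]
contact_force: [0.9, 0.4, -1.1]
opening: 0.702
```

```bash
python3 look.py w2; python3 pl.py
python3 - <<'E'
import pickle,cv2
c,im=pickle.load(open("w2.pkl","rb"))
def crop(n,x0,y0,x1,y1,f):
    o=cv2.resize(im[y0:y1,x0:x1],None,fx=f,fy=f,interpolation=cv2.INTER_CUBIC)
    for i in range(x0-x0%20+20,x1,20): cv2.putText(o,str(i),((i-x0)*f,10),0,.35,(0,255,0)); cv2.line(o,((i-x0)*f,12),((i-x0)*f,18),(0,255,0))
    for i in range(y0-y0%20+20,y1,20): cv2.putText(o,str(i),(0,(i-y0)*f),0,.35,(0,255,0)); cv2.line(o,(25,(i-y0)*f),(31,(i-y0)*f),(0,255,0))
    cv2.imwrite(f"pics/{n}.png",o)
crop("k4",150,20,420,220,3)
E
```

```text
1.85 [488.7   1.3 237.1] [-180.    -0.   104.8] [-0.    0.13  1.91  0.    1.1  -0.26] 0.7 [0.  1.2 0.5]
```

View pics/w2.png

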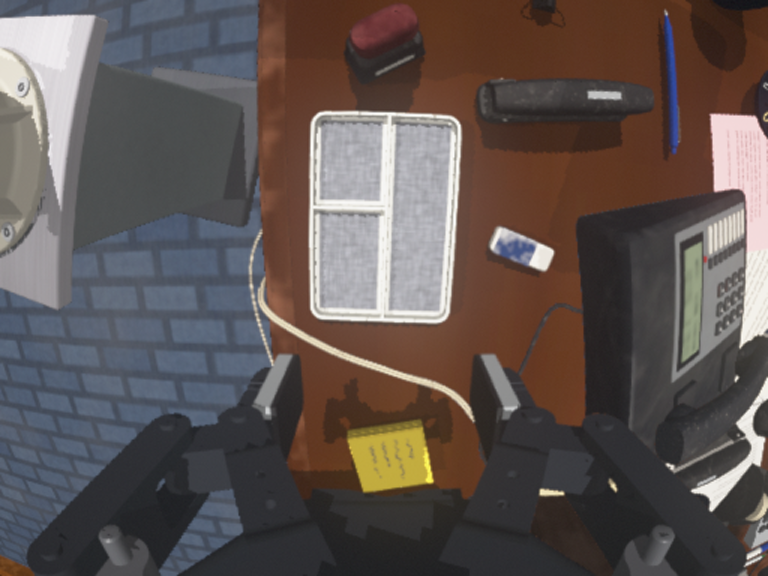

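View pics/k4.png

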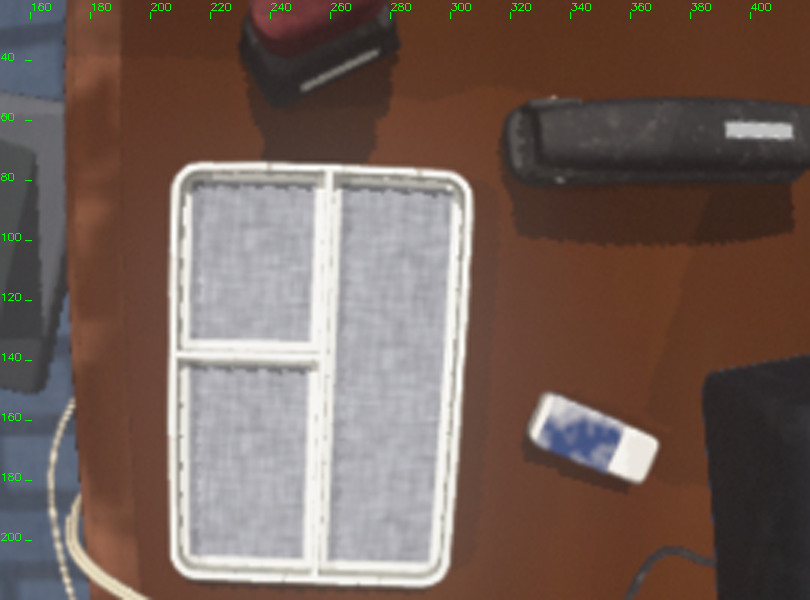

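Run:
```python
import pickle
from rig import r
from fit import *
np.set_printoptions(precision=1,suppress=True)
w1,_=pickle.load(open("w1.pkl","rb"));w,_=pickle.load(open("w2.pkl","rb")); t=cam(r,"top")
k=lambda x,y:(150+x/3,20+y/3)
F=[(w,k(321,350),(9.5,-2.5,15)),(w,k(171,163),(89,61,15)),(w,k(473,170),(89,-61,15)),(w,k(172,580),(-89,61,15)),(w,k(446,588),(-89,-61,15))]
print("filing",*fit(F,(479,18,102)))
# stapler: left end in w2, tip at mid height
u=lambda p,z:unproj(w,[p],z)[0]
print("stapler arm edges z45", u((480/1.5,100/1.5),40),u((653/1.5,97/1.5),40))
print("stamp red top corners z81",[u((x/1.5,y/1.5),81) for x,y in ((347,37),(414,3),(418,38),(360,62))])
print("stamp body lower edge z0?",[u((x/1.5,y/1.5),0) for x,y in ((378,81),(423,50),(346,52))])
print("stamp body z43?",[u((x/1.5,y/1.5),43) for x,y in ((378,81),(423,50),(346,52))])
```

```text
filing [478.5  19.1 103. ] [[ 0.2  2.4]
 [-0.1 -0.1]
 [-0.3  0.5]
 [-0.2 -0.9]
 [ 0.3 -0.9]]
stapler arm edges z45 [525.2 132.5  40. ] [669.4 191.3  40. ]
stamp red top corners z81 [array([422. , 143.9,  81. ]), array([458.6, 179.2,  81. ]), array([467.6, 155. ,  81. ]), array([435. , 128.7,  81. ])]
stamp body lower edge z0? [array([445. , 131.4,   0. ]), array([474.3, 168.1,   0. ]), array([412.4, 150. ,   0. ])]
stamp body z43? [array([447.6, 124.7,  43. ]), array([473.6, 157.2,  43. ]), array([418.7, 141.2,  43. ])]
```

```bash
python3 pl.py 444 157 170 42.5 8 0.4
```

```text
1.85 [488.7   1.3 237.1] [-180.    -0.   104.8] [-0.    0.13  1.91  0.    1.1  -0.26] 0.7 [0.  1.2 0.5]
2.02 -0.04 0.84 0 0 0.136 0.4; 2.00 -0.32 0.84 0 0 0.136 0.4; 1.94 -0.59 0.84 0 0 0.136 0.4; 1.84 -0.84 0.84 0 0 0.136 0.4; 1.71 -1.08 0.84 0 0 0.136 0.4; 1.55 -1.31 0.84 0 0 0.136 0.4; 1.36 -1.50 0.84 0 0 0.136 0.4; 1.14 -1.67 0.84 0 0 0.136 0.4
```

Request:
{"op": "jog_arm", "data": {"increments": "2.0 0 0.8 0 0 0.136 0.4; 2.0 -0.3 0.8 0 0 0.136 0.4; 1.9 -0.6 0.8 0 0 0.136 0.4; 1.8 -0.8 0.8 0 0 0.136 0.4; 1.7 -1.1 0.8 0 0 0.136 0.4; 1.6 -1.3 0.9 0 0 0.136 0.4; 1.4 -1.5 0.9 0 0 0.136 0.4; 1.1 -1.7 0.9 0 0 0.136 0.4"}}

```text
clock: 2.65
eef_pos: [444.0, 159.4, 170.0]
tcp_rot: [-3.141, -0.0, 0.738]
contact_force: [0.3, 0.7, -0.6]
opening: 0.696
```

```bash
python3 look.py w3; python3 pl.py; python3 pl.py
```

```text
2.7 [442.6 161.  168.7] [-1.799e+02  1.000e-01  4.170e+01] [0.34 0.19 2.01 0.   0.94 1.19] 0.705 [-1.9  0.8 -1.1]
2.7 [442.6 161.  168.7] [-1.799e+02  1.000e-01  4.170e+01] [0.34 0.19 2.01 0.   0.94 1.19] 0.705 [-1.9  0.8 -1.1]
```

View pics/w3.png

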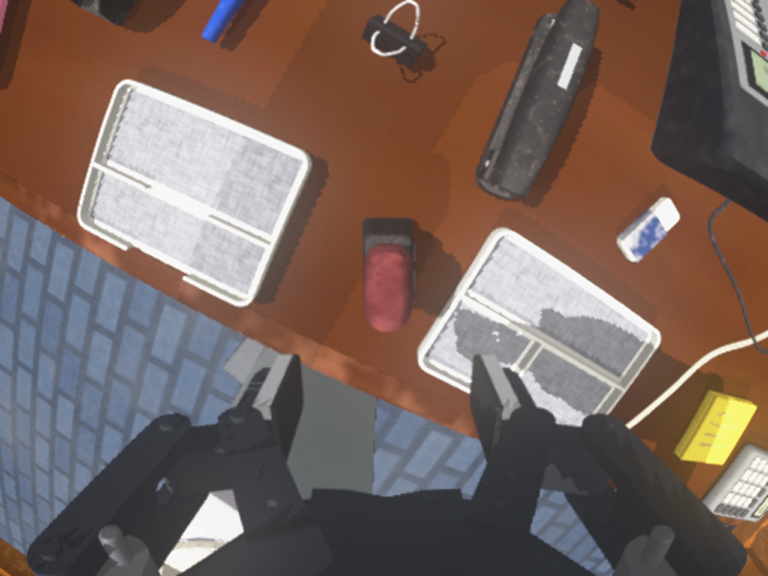

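```bash
python3 - <<'E'
import pickle
from h import *
w,_=pickle.load(open("w3.pkl","rb"))
u=lambda x,y,z:unproj(w,[(x/1.5,y/1.5)],z)[0].round(1)
print(u(390,331,81),u(386,245,81),u(364,270,81),u(413,270,81),u(364,310,81),u(411,310,81)); print("base far",u(363,220,0),u(414,220,0),u(363,220,43),u(414,220,43))
print(w["rvec"])
E
python3 pl.py 444 157 66 42.5 8 0.4
```

```text
[427.9 142.2  81. ] [462.7 177.   81. ] [444.6 176.5  81. ] [462.4 157.   81. ] [427.5 161.4  81. ] [445.  142.1  81. ]
base far [453.  190.1   0. ] [477.3 163.4   0. ] [459.1 192.7  43. ] [480.1 169.7  43. ]
[-2.61881742  1.15779694  0.17368597]
2.7 [442.6 161.  168.7] [-1.799e+02  1.000e-01  4.170e+01] [0.34 0.19 2.01 0.   0.94 1.19] 0.705 [-1.9  0.8 -1.1]
-0.02 0.05 1.28 0 0 -0.002 0.4; -0.02 0.05 1.28 0 0 -0.002 0.4; -0.02 0.05 1.28 0 0 -0.002 0.4; -0.02 0.05 1.28 0 0 -0.002 0.4; -0.02 0.05 1.28 0 0 -0.002 0.4; -0.02 0.05 1.28 0 0 -0.002 0.4; -0.02 0.05 1.28 0 0 -0.002 0.4; -0.02 0.05 1.28 0 0 -0.002 0.4
```

Request:
{"op": "jog_arm", "data": {"increments": "0 0 1.6 0 0 0 0.2; 0 0 1.8 0 0 0 0.2; 0 0 1.8 0 0 0 0.2; 0 0 1.5 0 0 0 0.2; 0 0 1 0 0 0 0.2; 0 0 0.5 0 0 0 0.2; 0 0 0 0 0 0 0.2; 0 0 0 0 0 0 0.2"}}

```text
clock: 3.5
eef_pos: [445.0, 157.7, 88.7]
tcp_rot: [3.141, -0.001, 0.743]
contact_force: [0.7, 0.9, 0.9]
opening: 0.6
```

```bash
python3 look.py w4; python3 pl.py 444 158 47 42.5 4 0.2
```

```text
3.55 [445.1 157.7  88.9] [ 1.80e+02 -1.00e-01  4.26e+01] [0.34 0.32 2.07 0.   0.75 1.16] 0.6 [ 0.8 -0.6 -1.2]
-0.01 -0.02 1.05 0 0 0.000 0.2; -0.01 -0.02 1.05 0 0 0.000 0.2; -0.01 -0.02 1.05 0 0 0.000 0.2; -0.01 -0.02 1.05 0 0 0.000 0.2
```

View pics/w4.png

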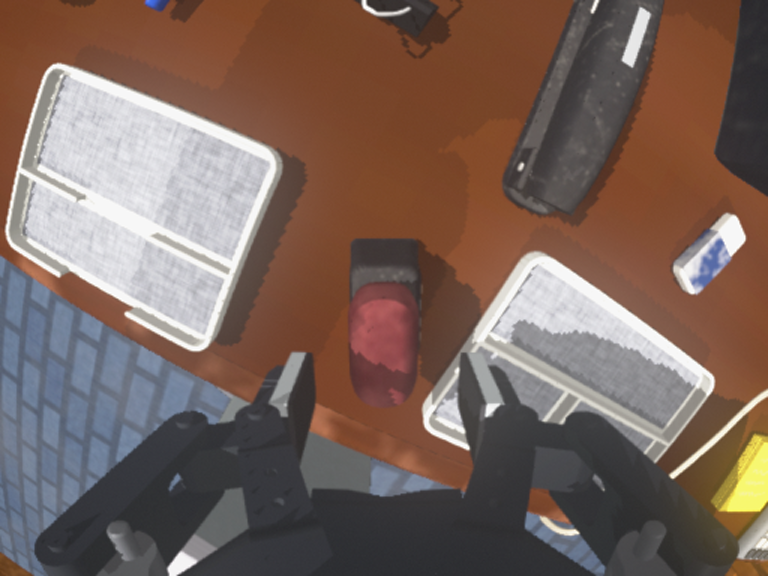

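Request:
{"op": "jog_arm", "data": {"increments": "0 0 1.2 0 0 0 0.2; 0 0 1.3 0 0 0 0.2; 0 0 1.1 0 0 0 0.2; 0 0 0.6 0 0 0 0.2; 0 0 0 0 0 0 -1; 0 0 0 0 0 0 -1; 0 0 0 0 0 0 -1; 0 0 0 0 0 0 -1", "squeeze": 40}}

```text
clock: 4.35
eef_pos: [444.9, 157.5, 46.6]
tcp_rot: [3.141, -0.001, 0.743]
contact_force: [0.8, 0.5, -0.8]
opening: 0.313
```

```bash
python3 pl.py
python3 - <<'E'
import numpy as np
def w(cx,cy,yaw,x,y):
    a=np.radians(yaw); return cx+np.cos(a)*x-np.sin(a)*y, cy+np.sin(a)*x+np.cos(a)*y
print("stamp",w(478.5,19.1,103,-39,28.5),"stapler",w(478.5,19.1,103,0,-31),"clip",w(478.5,19.1,103,48.5,28.5))
print("marker",w(384.8,307.6,106,0,34.5),"tape",w(384.8,307.6,106,0,-25))
E
```

```text
4.35 [444.9 157.5  46.6] [180.   -0.   42.6] [ 0.34  0.4   2.1  -0.    0.65  1.17] 0.313 [ 0.8  0.5 -0.8]
stamp (np.float64(459.50354427303154), np.float64(-25.311537575424325)) stapler (np.float64(508.70547200834227), np.float64(26.073482684659815)) clip (np.float64(439.8203270179433), np.float64(59.945843093283756))
marker (np.float64(351.63647149012803), np.float64(298.09051122431356)) tape (np.float64(408.831542398458), np.float64(314.490933895425))
```

```bash
python3 pl.py 459.5 -25.3 106.6 103 9 -1 444.9 157.5 106.6 42.6
```

```text
4.35 [444.9 157.5  46.6] [180.   -0.   42.6] [ 0.34  0.4   2.1  -0.    0.65  1.17] 0.313 [ 0.8  0.5 -0.8]
-1.26 1.60 -0.00 0 0 -0.117 -1; -1.43 1.45 -0.00 0 0 -0.117 -1; -1.59 1.27 -0.00 0 0 -0.117 -1; -1.73 1.07 -0.00 0 0 -0.117 -1; -1.84 0.87 -0.00 0 0 -0.117 -1; -1.93 0.64 -0.00 0 0 -0.117 -1; -2.00 0.41 -0.00 0 0 -0.117 -1; -2.03 0.18 -0.00 0 0 -0.117 -1; -2.04 -0.06 -0.00 0 0 -0.117 -1
```

Request:
{"op": "jog_arm", "data": {"increments": "0 0 -1 0 0 0 -1; 0 0 -2 0 0 0 -1; 0 0 -3 0 0 0 -1; -1.3 1.6 0 0 0 -0.117 -1; -1.4 1.4 0 0 0 -0.117 -1; -1.6 1.3 0 0 0 -0.117 -1; -1.7 1.1 0 0 0 -0.117 -1; -1.8 0.9 0 0 0 -0.117 -1"}}

```text
clock: 5.15
eef_pos: [453.4, 55.6, 107.2]
tcp_rot: [3.141, -0.0, 1.333]
contact_force: [-1.0, 1.1, -1.5]
opening: 0.312
```

Request:
{"op": "jog_arm", "data": {"increments": "-1.9 0.6 0 0 0 -0.117 -1; -2 0.4 0 0 0 -0.117 -1; -2 0.2 0 0 0 -0.117 -1; -2 -0.1 0 0 0 -0.117 -1; 0 0 1 0 0 0 -1; 0 0 1 0 0 0 -1; 0 0 0 0 0 0 -1; 0 0 0 0 0 0 -1"}}

```text
clock: 5.95
eef_pos: [458.4, -23.1, 85.9]
tcp_rot: [-3.14, -0.0, 1.795]
contact_force: [-0.5, 0.2, -0.5]
opening: 0.309
```

```bash
python3 look.py w5; python3 pl.py 459.5 -25.3 50.5 103 5 -1
```

```text
6.0 [458.7 -23.2  86.2] [-180.    -0.   102.9] [-0.05  0.31  2.1   0.    0.73 -0.28] 0.311 [ 0.4 -0.5 -0.7]
-0.04 0.01 0.71 0 0 -0.000 -1; -0.04 0.01 0.71 0 0 -0.000 -1; -0.04 0.01 0.71 0 0 -0.000 -1; -0.04 0.01 0.71 0 0 -0.000 -1; -0.04 0.01 0.71 0 0 -0.000 -1
```

View pics/w5.png

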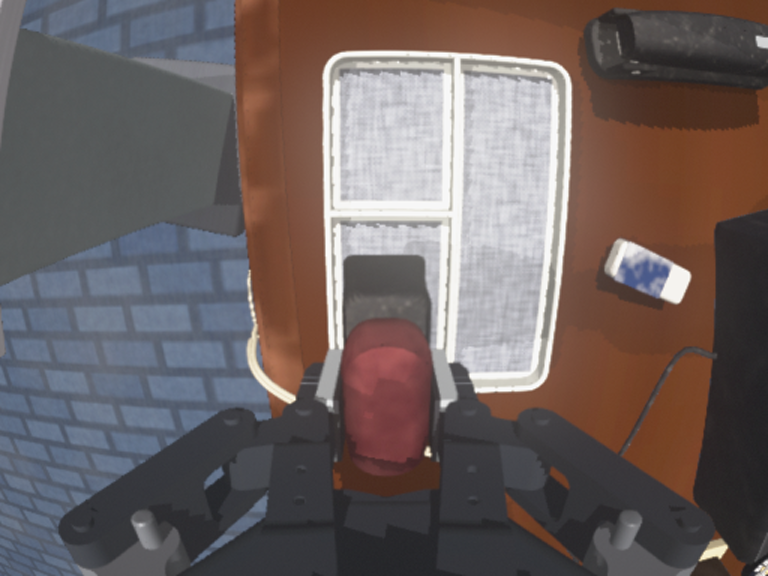

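Request:
{"op": "jog_arm", "data": {"increments": "-0.2 0 1.0 0 0 0 -1; 0 0 1 0 0 0 -1; 0 0 0.8 0 0 0 -1; 0 0 0.5 0 0 0 -1; 0 0 0.25 0 0 0 -1; 0 0 0 0 0 0 -1; 0 0 0 0 0 0 0; 0 0 0 0 0 0 0"}}

```text
clock: 6.8
eef_pos: [459.7, -25.8, 51.1]
tcp_rot: [3.141, 0.0, 1.796]
contact_force: [0.1, 0.7, 0.0]
opening: 0.5
```

```bash
python3 look.py w6; python3 pl.py 598 167 140 20 8 0.2
```

```text
6.85 [459.7 -25.8  51.1] [180.    0.  102.9] [-0.06  0.37  2.12 -0.    0.65 -0.28] 0.501 [ 0.1 -0.  -0.3]
1.96 2.22 -1.11 0 0 0.181 0.2; 2.33 1.83 -1.11 0 0 0.181 0.2; 2.62 1.38 -1.11 0 0 0.181 0.2; 2.83 0.89 -1.11 0 0 0.181 0.2; 2.94 0.37 -1.11 0 0 0.181 0.2; 2.96 -0.17 -1.11 0 0 0.181 0.2; 2.88 -0.70 -1.11 0 0 0.181 0.2; 2.71 -1.21 -1.11 0 0 0.181 0.2
```

View pics/w6.png

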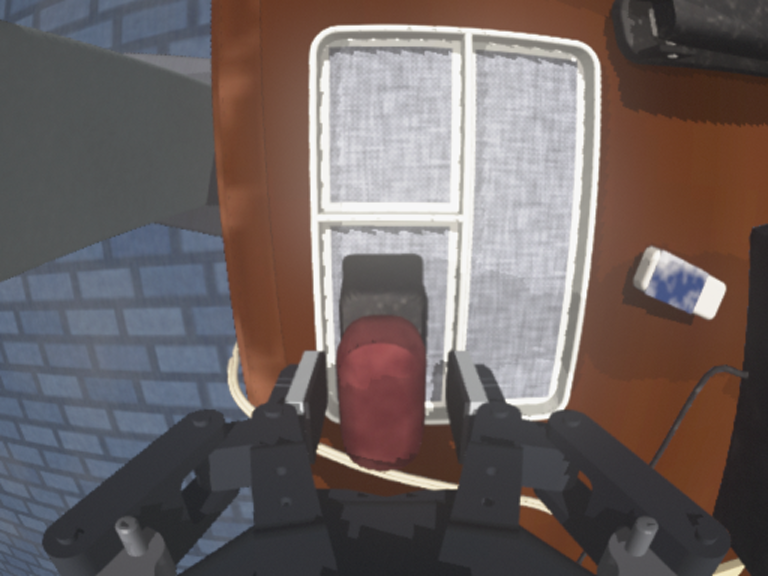

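```bash
python3 pl.py 597 167 110 20 10 0.2 459.7 -25.8 110 102.9
```

```text
6.85 [459.7 -25.8  51.1] [180.    0.  102.9] [-0.06  0.37  2.12 -0.    0.65 -0.28] 0.501 [ 0.1 -0.  -0.3]
1.57 1.77 -0.00 0 0 0.145 0.2; 1.81 1.52 -0.00 0 0 0.145 0.2; 2.01 1.25 -0.00 0 0 0.145 0.2; 2.17 0.94 -0.00 0 0 0.145 0.2; 2.28 0.62 -0.00 0 0 0.145 0.2; 2.35 0.28 -0.00 0 0 0.145 0.2; 2.37 -0.06 -0.00 0 0 0.145 0.2; 2.33 -0.40 -0.00 0 0 0.145 0.2; 2.25 -0.73 -0.00 0 0 0.145 0.2; 2.12 -1.05 -0.00 0 0 0.145 0.2
```

Request:
{"op": "jog_arm", "data": {"increments": "0 0 -2 0 0 0 0.1; 0 0 -3.9 0 0 0 0.2; 1.6 1.8 0 0 0 0.145 0.2; 1.8 1.5 0 0 0 0.145 0.2; 2 1.2 0 0 0 0.145 0.2; 2.2 0.9 0 0 0 0.145 0.2; 2.3 0.6 0 0 0 0.145 0.2; 2.4 0.3 0 0 0 0.145 0.2"}}

```text
clock: 7.65
eef_pos: [541.8, 91.8, 110.1]
tcp_rot: [3.141, -0.0, 0.92]
contact_force: [0.2, 0.2, 1.2]
opening: 0.601
```

Request:
{"op": "jog_arm", "data": {"increments": "2.4 0 0 0 0 0.145 0.2; 2.3 -0.4 0 0 0 0.145 0.2; 2.3 -0.7 0 0 0 0.145 0.2; 2.1 -1.1 0 0 0 0.145 0.2; 0 0 0 0 0 0 0.2; 0 0 0 0 0 0 0.2; 0 0 0 0 0 0 0.2; 0 0 0 0 0 0 0.2"}}

```text
clock: 8.45
eef_pos: [596.4, 167.2, 109.8]
tcp_rot: [3.142, 0.001, 0.347]
contact_force: [-0.5, -1.1, 0.7]
opening: 0.593
```

```bash
python3 look.py w7; python3 pl.py 597 167 23 20 5 0.2
```

```text
8.5 [596.5 167.3 109.9] [180.    0.   19.8] [ 0.27  0.48  1.74 -0.    0.92  1.5 ] 0.597 [-0.1 -0.2 -0.1]
0.01 0.01 1.74 0 0 -0.001 0.2; 0.01 0.01 1.74 0 0 -0.001 0.2; 0.01 0.01 1.74 0 0 -0.001 0.2; 0.01 0.01 1.74 0 0 -0.001 0.2; 0.01 0.01 1.74 0 0 -0.001 0.2
```

View pics/w7.png

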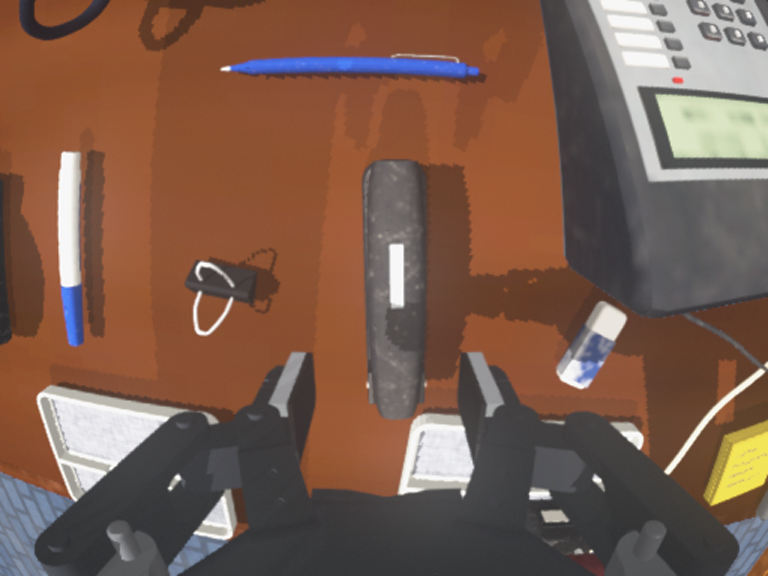

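Run:
```python
import pickle
from h import *
w,_=pickle.load(open("w7.pkl","rb"))
u=lambda x,y,z:unproj(w,[(x/1.5,y/1.5)],z)[0]
a,b=u(394,162,50),u(396,415,50); print(a,b,(a+b)/2,np.linalg.norm(a-b),np.degrees(np.arctan2(*(a-b)[1::-1])))
for y in (200,300,380): 
  l,r_=u({200:367,300:366,380:369}[y],y,45),u(425 if y<350 else 424,y,45); print(l,r_,(l+r_)/2,np.linalg.norm(l-r_))
print("pen",u(225,69,6),u(482,72,6))
print("clip body", [u(x,y,16) for x,y in ((190,262),(255,277),(187,285),(250,302))], "loops",u(195,332,33),u(205,264,33))
print("marker",u(70,153,8),u(75,344,8))
print(w["tvec"])
```

```text
[663.40799696 187.2222256   50.        ] [541.12858697 141.13797555  50.        ] [602.26829196 164.18010057  50.        ] 130.6752165090596 20.65025294724605
[642.39744695 192.85522591  45.        ] [651.66299814 167.44200506  45.        ] [647.03022255 180.14861548  45.        ] 27.04962537463585
[595.91429055 177.1181943   45.        ] [605.77860879 149.76178185  45.        ] [600.84644967 163.43998807  45.        ] 29.08054464030848
[554.11849079 161.11129019  45.        ] [563.91018759 133.65954327  45.        ] [559.01433919 147.38541673  45.        ] 29.145767025578614
pen [684.73961822 295.48845309   6.        ] [728.58753794 158.43224379   6.        ]
clip body [array([572.77351594, 279.93253041,  16.        ]), array([577.57417896, 239.09375586,  16.        ]), array([558.28913568, 278.77592922,  16.        ]), array([561.94361359, 238.14664307,  16.        ])] loops [539.93972598 262.20999737  33.        ] [581.27804007 264.72562703  33.        ]
marker [610.93850624 389.51728743   8.        ] [477.33326112 364.6473434    8.        ]
[-45.71315322 585.57825589 445.23807569]
```

Request:
{"op": "jog_arm", "data": {"increments": "0 0.5 1.2 0 0 -0.012 0.2; 0 0 2 0 0 0 0.2; 0 0 2 0 0 0 0.2; 0 0 2 0 0 0 0.2; 0 0 1 0 0 0 0.2; 0 0 0.5 0 0 0 0.2; 0 0 0 0 0 0 0.2; 0 0 0 0 0 0 0.2"}}

```text
clock: 9.3
eef_pos: [599.1, 163.3, 23.4]
tcp_rot: [3.142, -0.001, 0.358]
contact_force: [-0.8, 0.5, 0.7]
opening: 0.597
```

```bash
python3 look.py w8; python3 pl.py
```

```text
9.35 [599.2 163.4  23.6] [ 1.80e+02 -1.00e-01  2.05e+01] [ 0.26  0.6   1.78 -0.    0.76  1.48] 0.595 [0.5 0.5 0. ]
```

View pics/w8.png

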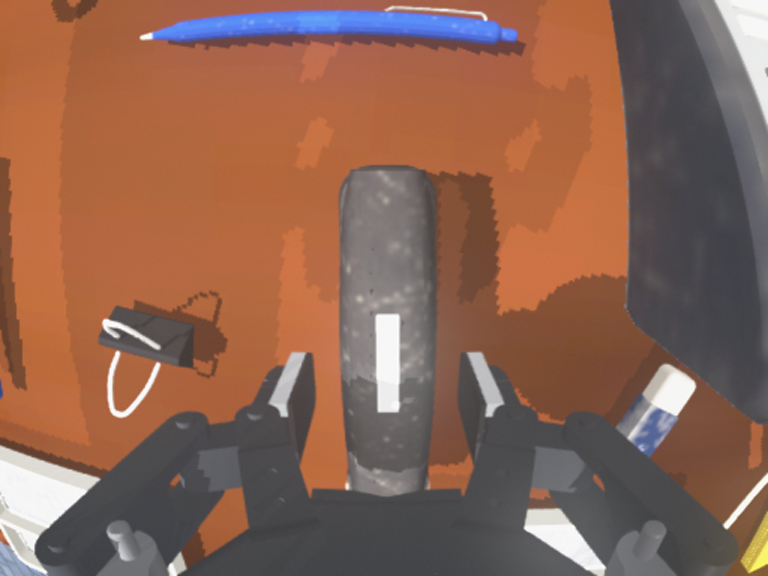

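Request:
{"op": "jog_arm", "data": {"increments": "0 0 0 0 0 0 -1; 0 0 0 0 0 0 -1; 0 0 0 0 0 0 -1; 0 0 0 0 0 0 -1; 0 0 0 0 0 0 -1; 0 0 -0.8 0 0 0 -1; 0 0 -1.5 0 0 0 -1; 0 0 -2 0 0 0 -1", "squeeze": 60}}

```text
clock: 10.15
eef_pos: [597.9, 163.2, 66.4]
tcp_rot: [-3.141, 0.002, 0.358]
contact_force: [0.3, -0.1, -2.2]
opening: 0.328
```

```bash
python3 look.py w9;python3 pl.py 508.7 26.1 67 103 11 -1 599 163 67 20.5
```

```text
10.2 [600.2 163.8  70.1] [180.   -0.2  20.5] [0.26 0.53 1.76 0.   0.85 1.48] 0.33 [1.9 0.6 0.3]
-1.20 0.88 -0.00 0 0 -0.131 -1; -1.31 0.71 -0.00 0 0 -0.131 -1; -1.39 0.54 -0.00 0 0 -0.131 -1; -1.45 0.35 -0.00 0 0 -0.131 -1; -1.48 0.16 -0.00 0 0 -0.131 -1; -1.49 -0.04 -0.00 0 0 -0.131 -1; -1.47 -0.23 -0.00 0 0 -0.131 -1; -1.43 -0.42 -0.00 0 0 -0.131 -1; -1.36 -0.60 -0.00 0 0 -0.131 -1; -1.27 -0.78 -0.00 0 0 -0.131 -1; -1.16 -0.94 -0.00 0 0 -0.131 -1
```

View pics/w9.png

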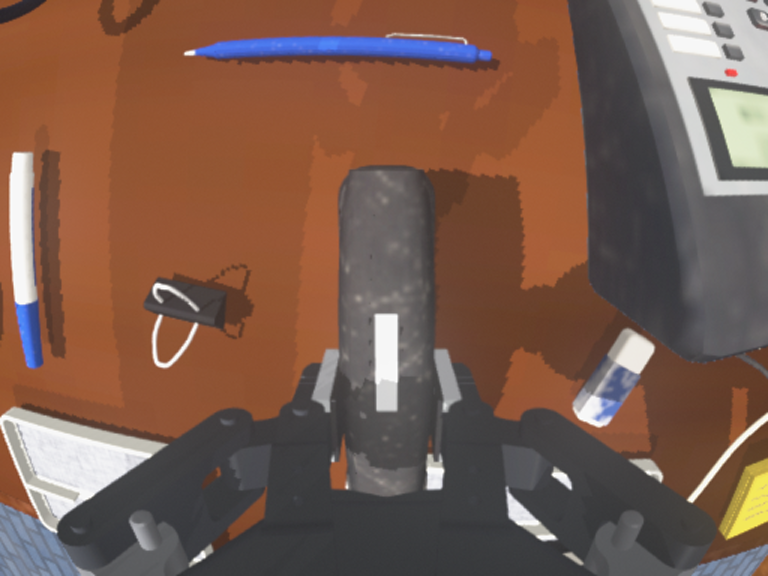

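Request:
{"op": "jog_arm", "data": {"increments": "-1.2 0.9 -0.2 0 0 -0.131 -1; -1.3 0.7 -0.3 0 0 -0.131 -1; -1.4 0.5 -0.3 0 0 -0.131 -1; -1.5 0.3 0 0 0 -0.131 -1; -1.5 0.2 0 0 0 -0.131 -1; -1.5 0 0 0 0 -0.131 -1; -1.5 -0.2 0 0 0 -0.131 -1; -1.4 -0.4 0 0 0 -0.131 -1"}}

```text
clock: 11.0
eef_pos: [532.9, 62.7, 74.3]
tcp_rot: [3.141, -0.0, 1.411]
contact_force: [0.2, 0.1, -2.6]
opening: 0.33
```

Request:
{"op": "jog_arm", "data": {"increments": "-1.4 -0.6 0 0 0 -0.131 -1; -1.3 -0.8 0 0 0 -0.131 -1; -1.1 -0.9 0 0 0 -0.131 -1; 0 0 1 0 0 0 -1; 0 0 1 0 0 0 -1; 0 0 0 0 0 0 -1; 0 0 0 0 0 0 -1; 0 0 0 0 0 0 -1"}}

```text
clock: 11.8
eef_pos: [508.8, 26.1, 53.8]
tcp_rot: [3.142, -0.0, 1.798]
contact_force: [0.1, 0.2, -1.9]
opening: 0.331
```

```bash
python3 look.py w10;python3 pl.py 508.7 26.1 27.2 103 4 -1
```

```text
11.85 [508.9  26.1  53.9] [180.    0.  103.1] [ 0.05  0.43  2.01 -0.    0.7  -0.18] 0.329 [ 0.7 -0.6 -1.9]
0.00 -0.00 0.67 0 0 0.000 -1; 0.00 -0.00 0.67 0 0 0.000 -1; 0.00 -0.00 0.67 0 0 0.000 -1; 0.00 -0.00 0.67 0 0 0.000 -1
```

View pics/w10.png

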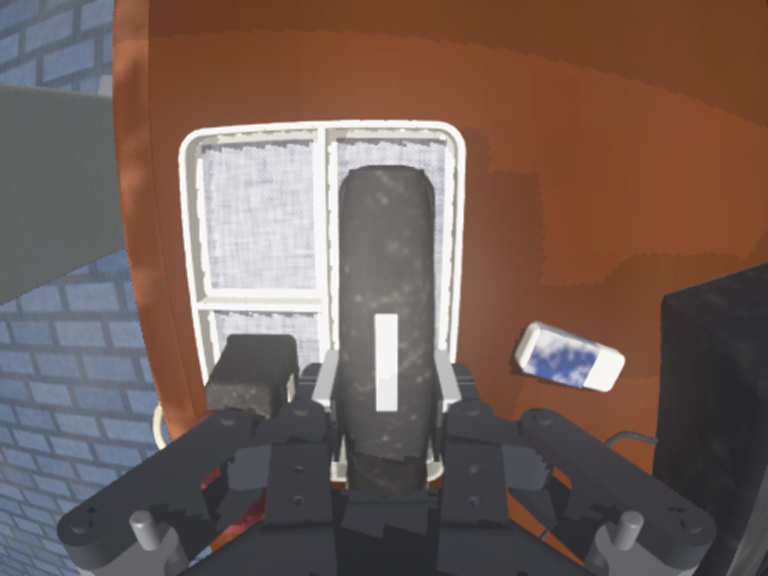

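Request:
{"op": "jog_arm", "data": {"increments": "0 0 0.8 0 0 0 -1; 0 0 0.8 0 0 0 -1; 0 0 0.6 0 0 0 -1; 0 0 0.3 0 0 0 -1; 0 0 0.1 0 0 0 -1; 0 0 0 0 0 0 -1; 0 0 0 0 0 0 -0.1; 0 0 0 0 0 0 -0.1"}}

```text
clock: 12.65
eef_pos: [509.0, 25.8, 28.2]
tcp_rot: [3.141, 0.0, 1.799]
contact_force: [0.5, 0.3, -0.2]
opening: 0.449
```

```bash
python3 look.py w11;python3 pl.py 508.7 26.1 27.2 103 4 -1
```

```text
12.7 [508.9  25.8  28.2] [180.    0.  103.1] [ 0.05  0.47  2.02 -0.    0.65 -0.18] 0.451 [ 0.4  0.5 -0.2]
0.01 -0.00 0.02 0 0 0.000 -1; 0.01 -0.00 0.02 0 0 0.000 -1; 0.01 -0.00 0.02 0 0 0.000 -1; 0.01 -0.00 0.02 0 0 0.000 -1
```

View pics/w11.png

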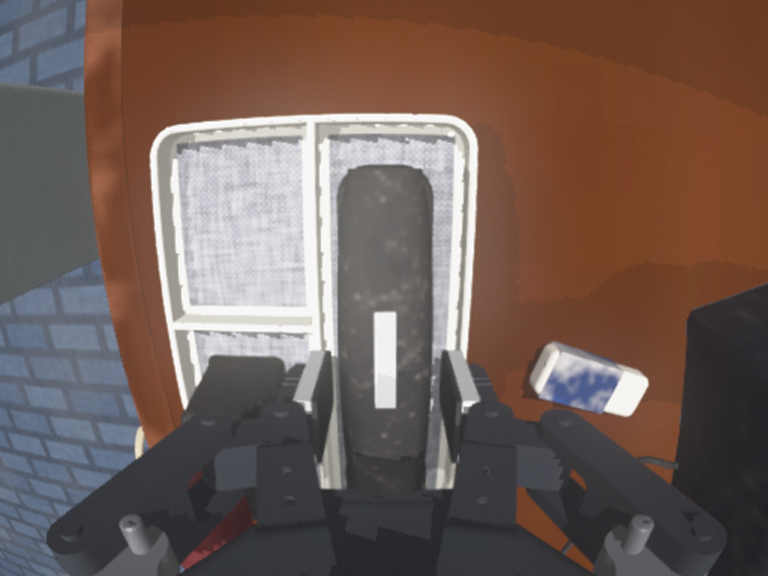

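```bash
python3 pl.py 563 260 112 98 6 0.5 508.9 25.8 112 103
```

```text
12.7 [508.9  25.8  28.2] [180.    0.  103.1] [ 0.05  0.47  2.02 -0.    0.65 -0.18] 0.451 [ 0.4  0.5 -0.2]
3.60 1.76 -0.00 0 0 0.015 0.5; 3.63 1.70 -0.00 0 0 0.015 0.5; 3.65 1.65 -0.00 0 0 0.015 0.5; 3.67 1.60 -0.00 0 0 0.015 0.5; 3.70 1.54 -0.00 0 0 0.015 0.5; 3.72 1.49 -0.00 0 0 0.015 0.5
```

Request:
{"op": "jog_arm", "data": {"increments": "0 0 -1.5 0 0 0 -0.1; 0 0 -3.5 0 0 0 0; 3.6 1.8 -3 0 0 0.015 0.6; 3.6 1.7 0 0 0 0.015 0.6; 3.7 1.6 0 0 0 0.015 0.6; 3.7 1.6 0 0 0 0.015 0.6; 3.7 1.5 0 0 0 0.015 0.6; 3.7 1.5 0 0 0 0.015 0.6"}}

```text
clock: 13.5
eef_pos: [562.3, 261.9, 108.1]
tcp_rot: [3.141, -0.0, 1.708]
contact_force: [1.3, -0.9, 0.3]
opening: 0.794
```

Request:
{"op": "jog_arm", "data": {"increments": "0 0 0 0 0 0 0.6; 0 0 0 0 0 0 0.6; 0 0 0 0 0 0 0.6; 0 0 0 0 0 0 0.6; 0 0 0 0 0 0 0.6; 0 0 0 0 0 0 0.6; 0 0 0 0 0 0 0.6; 0 0 0 0 0 0 0.6"}}

```text
clock: 14.3
eef_pos: [562.1, 259.9, 107.7]
tcp_rot: [3.142, 0.0, 1.709]
contact_force: [0.0, -0.1, -1.2]
opening: 0.799
```

```bash
python3 look.py w12;python3 pl.py 563 260 12 98 5 0.6
```

```text
14.35 [562.  259.9 107.7] [-180.     0.    97.9] [0.43 0.48 1.74 0.   0.92 0.29] 0.798 [-0.5  0.4 -0.3]
-0.00 0.02 1.91 0 0 -0.000 0.6; -0.00 0.02 1.91 0 0 -0.000 0.6; -0.00 0.02 1.91 0 0 -0.000 0.6; -0.00 0.02 1.91 0 0 -0.000 0.6; -0.00 0.02 1.91 0 0 -0.000 0.6
```

View pics/w12.png

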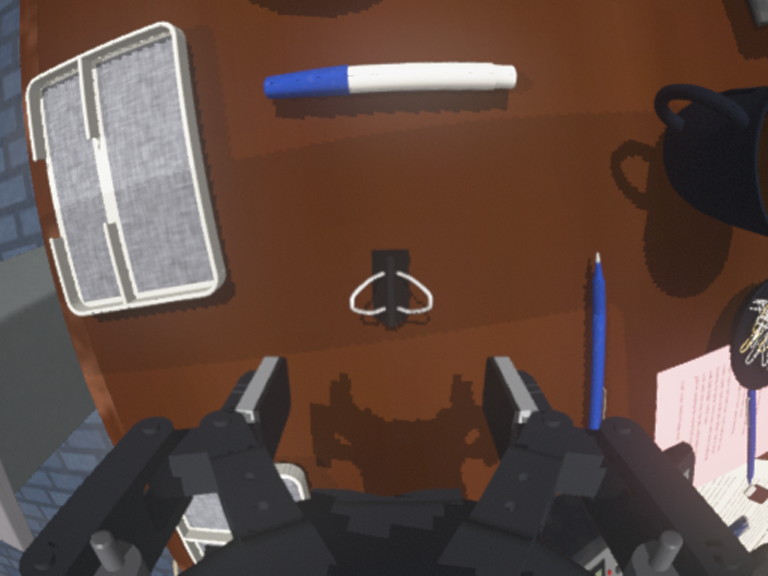

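Run:
```python
import pickle
from h import *
np.set_printoptions(precision=1,suppress=True)
w,_=pickle.load(open("w12.pkl","rb"))
u=lambda x,y,z:unproj(w,[(x/1.5,y/1.5)],z)[0]
for z in (30,36):
  a,b=u(351,300,z),u(432,300,z); print(a,b,(a+b)/2,np.linalg.norm(a-b))
a,b=u(391,251,16),u(391,322,16);print(a,b,(a+b)/2,np.linalg.norm(a-b))
a,b=u(391,251,0),u(391,322,16);print(a,b,(a+b)/2,np.linalg.norm(a-b))
print("marker",u(265,85,8),u(516,78,8),"edges mid", u(390,63,16),u(390,92,0))
```

```text
[542.1 257.   30. ] [584.1 262.9  30. ] [563.1 259.9  30. ] 42.45040097289114
[542.3 259.1  36. ] [583.2 264.8  36. ] [562.7 261.9  36. ] 41.29698927504804
[559.7 282.8  16. ] [565.5 242.3  16. ] [562.6 262.5  16. ] 40.95584890110871
[560.4 279.4   0. ] [565.5 242.3  16. ] [562.9 260.8   8. ] 40.72505551412906
marker [479. 365.   8.] [614.2 388.3   8. ] edges mid [545.3 382.3  16. ] [547.3 368.9   0. ]
```

Request:
{"op": "jog_arm", "data": {"increments": "0.1 0.1 2 0 0 0 0.5; 0 0 2.4 0 0 0 0.5; 0 0 2.4 0 0 0 0.5; 0 0 1.7 0 0 0 0.5; 0 0 0.8 0 0 0 0.5; 0 0 0.4 0 0 0 0.5; 0 0 0 0 0 0 0.5; 0 0 0 0 0 0 0.2", "squeeze": 30}}

```text
clock: 15.15
eef_pos: [563.5, 261.5, 11.5]
tcp_rot: [3.14, -0.0, 1.709]
contact_force: [-0.7, -0.1, 0.9]
opening: 0.608
```

```bash
python3 look.py w13;python3 pl.py
```

```text
15.2 [563.6 261.5  11.6] [179.9  -0.   97.9] [0.43 0.62 1.78 0.   0.74 0.29] 0.599 [-0.9 -0.3 -0.5]
```

View pics/w13.png

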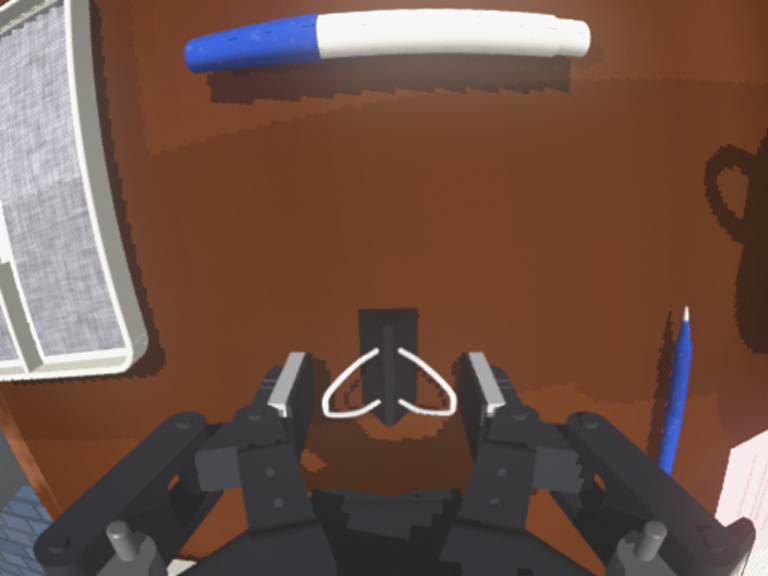

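Request:
{"op": "jog_arm", "data": {"increments": "0 0 0 0 0 0 -1; 0 0 0 0 0 0 -1; 0 0 0 0 0 0 -1; 0 0 0 0 0 0 -1; 0 0 0 0 0 0 -1; 0 0 -1 0 0 0 -1; 0 0 -2.5 0 0 0 -1; 0 0 -3 0 0 0 -1"}}

```text
clock: 16.0
eef_pos: [562.1, 260.8, 76.1]
tcp_rot: [-3.14, 0.001, 1.709]
contact_force: [0.7, 0.3, -0.1]
opening: 0.457
```

```bash
python3 look.py w14;python3 pl.py 439 63.4 97 13 11 -1 563.5 261.5 97 97.9
```

```text
16.05 [565.  262.2  81.6] [ 1.797e+02 -1.000e-01  9.790e+01] [0.43 0.52 1.75 0.   0.86 0.29] 0.459 [2.7 0.6 3.8]
-1.63 -1.37 -0.00 0 0 0.135 -1; -1.80 -1.14 -0.00 0 0 0.135 -1; -1.93 -0.89 -0.00 0 0 0.135 -1; -2.04 -0.62 -0.00 0 0 0.135 -1; -2.10 -0.34 -0.00 0 0 0.135 -1; -2.13 -0.05 -0.00 0 0 0.135 -1; -2.11 0.23 -0.00 0 0 0.135 -1; -2.06 0.51 -0.00 0 0 0.135 -1; -1.98 0.79 -0.00 0 0 0.135 -1; -1.85 1.04 -0.00 0 0 0.135 -1; -1.70 1.28 -0.00 0 0 0.135 -1
```

View pics/w14.png

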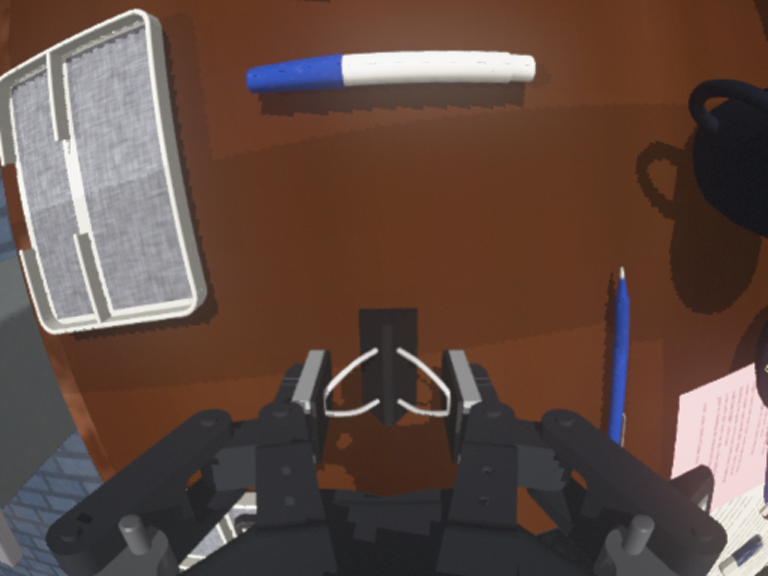

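Request:
{"op": "jog_arm", "data": {"increments": "-1.6 -1.4 -0.5 0 0 0.135 -1; -1.8 -1.1 -0.5 0 0 0.135 -1; -1.9 -0.9 -0.5 0 0 0.135 -1; -2 -0.6 0 0 0 0.135 -1; -2.1 -0.3 0 0 0 0.135 -1; -2.1 -0.1 0 0 0 0.135 -1; -2.1 0.2 0 0 0 0.135 -1; -2.1 0.5 0 0 0 0.135 -1"}}

```text
clock: 16.85
eef_pos: [471.8, 118.0, 91.3]
tcp_rot: [3.141, -0.001, 0.623]
contact_force: [-0.6, -0.4, -0.1]
opening: 0.458
```

Request:
{"op": "jog_arm", "data": {"increments": "-2 0.8 0 0 0 0.135 -1; -1.9 1 0 0 0 0.135 -1; -1.7 1.3 0 0 0 0.135 -1; 0 0 1 0 0 0 -1; 0 0 1.5 0 0 0 -1; 0 0 1 0 0 0 -1; 0 0 0 0 0 0 -1; 0 0 0 0 0 0 -1"}}

```text
clock: 17.65
eef_pos: [437.3, 64.7, 55.5]
tcp_rot: [-3.142, 0.001, 0.225]
contact_force: [-0.8, 0.5, -1.4]
opening: 0.458
```

```bash
python3 look.py w15;python3 pl.py 439 63.4 15.4 13 4 -1
```

```text
17.7 [437.5  64.7  55.8] [-180.     0.    12.9] [0.14 0.34 2.15 0.   0.64 1.49] 0.459 [ 0.9 -0.2  0.5]
0.03 0.04 1.01 0 0 -0.000 -1; 0.03 0.04 1.01 0 0 -0.000 -1; 0.03 0.04 1.01 0 0 -0.000 -1; 0.03 0.04 1.01 0 0 -0.000 -1
```

View pics/w15.png

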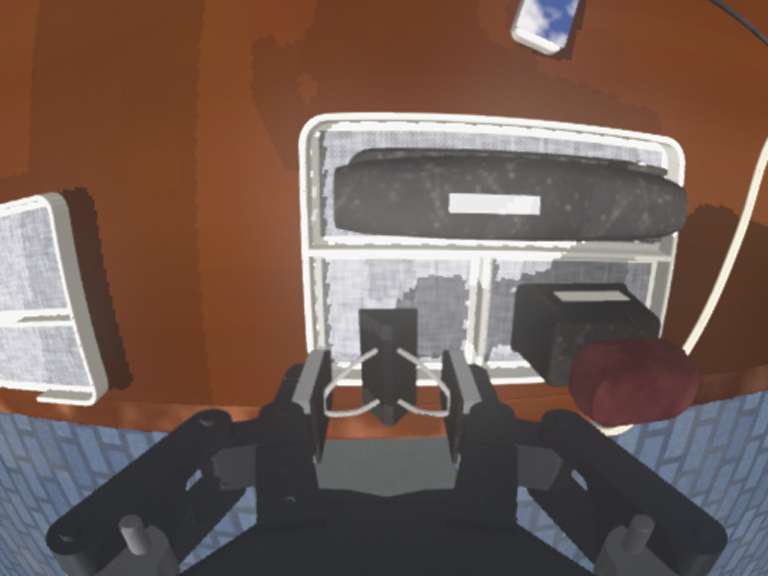

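Request:
{"op": "jog_arm", "data": {"increments": "0.1 0 1 0 0 0 -1; 0 0 1 0 0 0 -1; 0 0 1 0 0 0 -1; 0 0 0.5 0 0 0 -1; 0 0 0.3 0 0 0 -1; 0 0 0 0 0 0 -1; 0 0 0 0 0 0 -1; 0 0 0 0 0 0 -1"}}

```text
clock: 18.5
eef_pos: [438.4, 64.6, 17.9]
tcp_rot: [3.142, -0.001, 0.224]
contact_force: [-0.0, 0.0, -0.8]
opening: 0.46
```

```bash
python3 look.py w16;python3 pl.py 439 63.4 15.4 13 4 -1
```

```text
18.55 [438.5  64.6  18. ] [180.   -0.   12.8] [ 0.14  0.42  2.17 -0.    0.55  1.49] 0.458 [ 0.1  0.3 -0.9]
0.01 0.03 0.06 0 0 -0.001 -1; 0.01 0.03 0.06 0 0 -0.001 -1; 0.01 0.03 0.06 0 0 -0.001 -1; 0.01 0.03 0.06 0 0 -0.001 -1
```

View pics/w16.png

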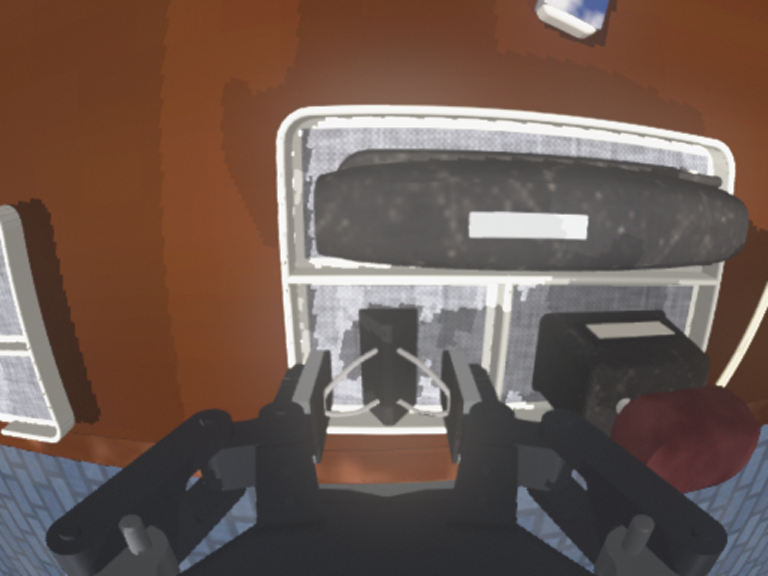

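Run:
```python
import pickle
from h import *
np.set_printoptions(precision=1,suppress=True)
w,_=pickle.load(open("w16.pkl","rb"))
a=np.radians(103);T=np.array([[np.cos(a),-np.sin(a)],[np.sin(a),np.cos(a)]])
for n,x,y,zs in (("red",614,430,(57,70,84)),("red bottom",655,480,(84,)),("redright",762,430,(84,)),("elbow",622,425,(60,70,80,90)),("bodyTL",540,318,(46,)),("bodyTR",663,313,(46,)),("stapler L arm",316,220,(45,)),("stapler R arm",746,225,(45,))):
  for z in zs: print(n,z,T.T@(unproj(w,[(x/1.5,y/1.5)],z)[0][:2]-[478.5,19.1]))
print(T.T@(np.array([438.5,64.6])-[478.5,19.1]))
```

```text
red 57 [-18.7  34.5]
red 70 [-9.8 24.7]
red 84 [-0.2 14.1]
red bottom 84 [-19.   33.2]
redright 84 [-57.7  23.4]
elbow 60 [-19.2  30.7]
elbow 70 [-12.1  23.3]
elbow 80 [-4.9 15.9]
elbow 90 [2.2 8.5]
bodyTL 46 [8.4 0.3]
bodyTR 46 [-35.3  -0.3]
stapler L arm 45 [ 71.1 -27.4]
stapler R arm 45 [-68.7 -30.4]
[53.3 28.7]
```

Request:
{"op": "jog_arm", "data": {"increments": "0 -0.2 0 0 0 0 -1; 0 -0.3 0 0 0 0 -1; 0 0 0.1 0 0 0 -1; 0 0 0.12 0 0 0 -1; 0 0 0 0 0 0 -1; 0 0 0 0 0 0 0.02; 0 0 0 0 0 0 0.02; 0 0 0 0 0 0 0.02"}}

```text
clock: 19.35
eef_pos: [437.1, 69.4, 15.5]
tcp_rot: [3.142, -0.0, 0.224]
contact_force: [-0.6, 0.2, 0.6]
opening: 0.512
```

```bash
python3 look.py w17;python3 pl.py
```

```text
19.4 [437.1  69.4  15.5] [180.   -0.   12.8] [ 0.15  0.43  2.17 -0.    0.55  1.5 ] 0.508 [1.3 0.4 0.4]
```

View pics/w17.png

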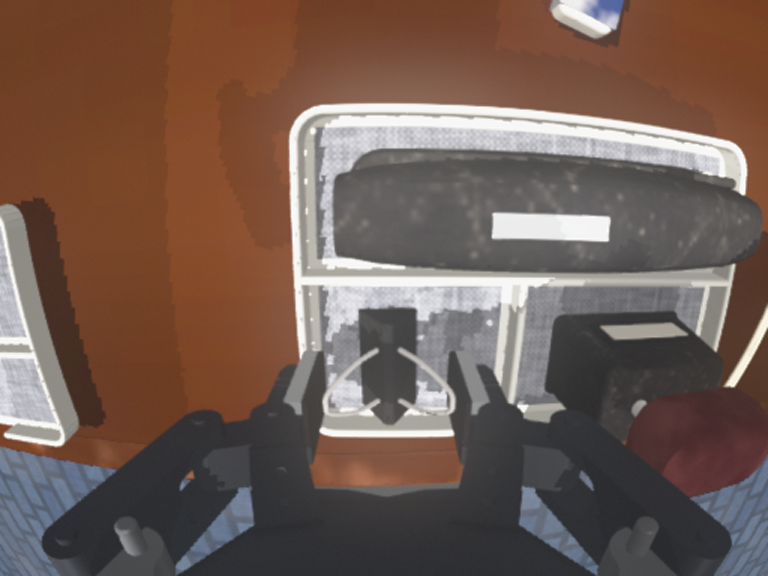

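Request:
{"op": "jog_arm", "data": {"increments": "0 0 0 0 0 0 0.08; 0 0 0 0 0 0 0.08; 0 0 -0.5 0 0 0 0.08; 0 0 -1.5 0 0 0 0.08; 0 0 -2.5 0 0 0 0.08; 0 0 -3 0 0 0 0.08; 0 0 -3 0 0 0 0; 0 0 -2 0 0 0 0"}}

```text
clock: 20.2
eef_pos: [437.6, 69.5, 142.7]
tcp_rot: [3.141, -0.002, 0.224]
contact_force: [-0.8, 0.7, -0.3]
opening: 0.501
```

```bash
python3 look.py w18;python3 pl.py
```

```text
20.25 [439.1  69.8 145. ] [180.   -0.3  12.8] [0.15 0.18 2.09 0.   0.86 1.5 ] 0.5 [ 1.7 -0.   3. ]
```

View pics/w18.png

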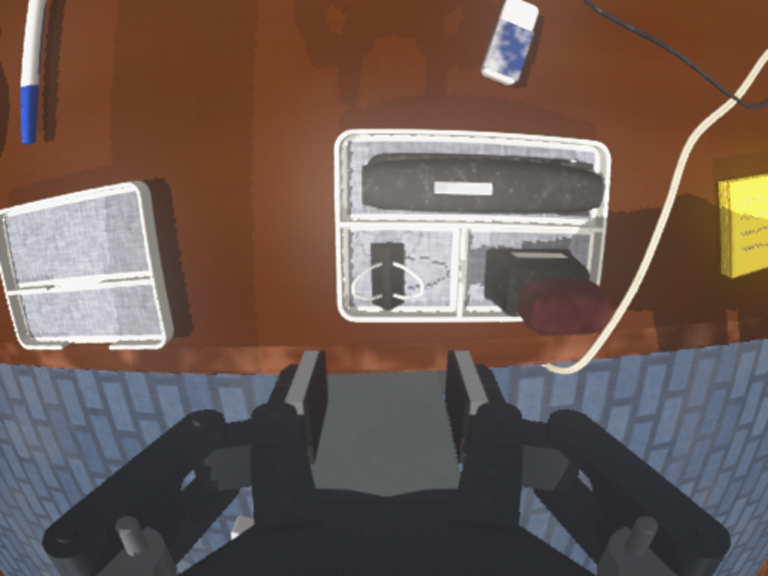

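```bash
cat > ov.py <<'E'
import pickle,sys
from h import *
def box(w,im,o,yaw,cx,cy,cyaw,sx,sy,z0,z1,col,f):
    a=np.radians(yaw);b=np.radians(cyaw)
    L=[(x,y) for x,y in ((sx,sy),(-sx,sy),(-sx,-sy),(sx,-sy))]
    for z in (z0,z1):
        P=[]
        for x,y in L:
            X=cx+np.cos(b)*x-np.sin(b)*y; Y=cy+np.sin(b)*x+np.cos(b)*y
            P.append((o[0]+np.cos(a)*X-np.sin(a)*Y,o[1]+np.sin(a)*X+np.cos(a)*Y,z))
        q=np.round(proj(w,P)*f).astype(np.int32)
        cv2.polylines(im,[q.reshape(-1,1,2)],True,col,1)
E
python3 - <<'E'
from ov import *
w,im=pickle.load(open("w18.pkl","rb")); f=3
im=cv2.resize(im,None,fx=f,fy=f,interpolation=cv2.INTER_CUBIC)
o=(478.5,19.1);y=103
box(w,im,o,y,0,0,0,89,61,0,15,(0,255,0),f)
box(w,im,o,y,0,-31,0,72.5,18,3,60,(255,255,0),f)
box(w,im,o,y,-39,28.5,0,31,18,3,46,(0,255,255),f)
box(w,im,o,y,-39,28.5,0,25,14,57,84,(0,0,255),f)
box(w,im,o,y,57,28.5,90,20,11,3,19,(255,0,255),f)
cv2.imwrite("pics/o18.png",im[220:680,640:1260])
E
```

```text
(no output)
```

View pics/o18.png

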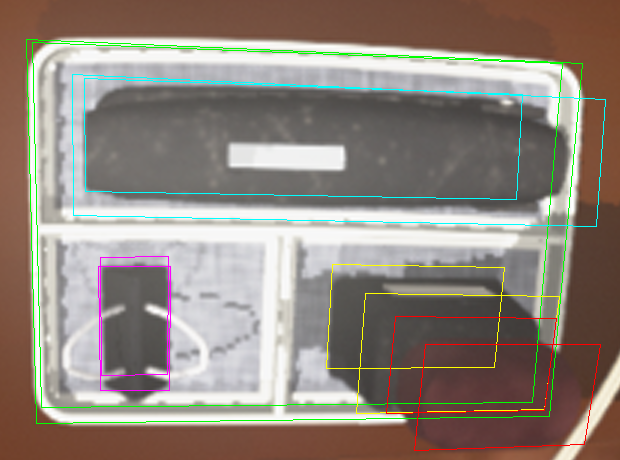

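```bash
python3 pl.py 547.3 376.4 100 10.3 8 0.1 438.3 69.7 145.5 12.8
```

```text
20.25 [439.1  69.8 145. ] [180.   -0.3  12.8] [0.15 0.18 2.09 0.   0.86 1.5 ] 0.5 [ 1.7 -0.   3. ]
2.18 -3.44 0.57 0 0 0.005 0.1; 2.16 -3.45 0.57 0 0 0.005 0.1; 2.14 -3.46 0.57 0 0 0.005 0.1; 2.12 -3.47 0.57 0 0 0.005 0.1; 2.10 -3.48 0.57 0 0 0.005 0.1; 2.08 -3.49 0.57 0 0 0.005 0.1; 2.06 -3.51 0.57 0 0 0.005 0.1; 2.05 -3.52 0.57 0 0 0.005 0.1
```

Request:
{"op": "jog_arm", "data": {"increments": "2.2 -3.4 0 0 0 0.005 0.1; 2.2 -3.4 0.5 0 0 0.005 0.1; 2.1 -3.5 0.5 0 0 0.005 0.1; 2.1 -3.5 0.7 0 0 0.005 0.1; 2.1 -3.5 0.7 0 0 0.005 0.1; 2.1 -3.5 0.7 0 0 0.005 0.1; 2.1 -3.5 0.7 0 0 0.005 0.1; 2 -3.5 0.7 0 0 0.005 0.1"}}

```text
clock: 21.05
eef_pos: [545.7, 377.8, 94.9]
tcp_rot: [3.141, 0.0, 0.184]
contact_force: [0.2, -1.0, 0.2]
opening: 0.55
```

Request:
{"op": "jog_arm", "data": {"increments": "0 0 0 0 0 0 0.1; 0 0 1.5 0 0 0 0.1; 0 0 1 0 0 0 0.1; 0 0 0.5 0 0 0 0.1; 0 0 0 0 0 0 0.1; 0 0 0 0 0 0 0.1; 0 0 0 0 0 0 0.1; 0 0 0 0 0 0 0.1"}}

```text
clock: 21.85
eef_pos: [545.9, 376.2, 66.1]
tcp_rot: [-3.141, -0.001, 0.184]
contact_force: [-0.0, -0.1, -0.9]
opening: 0.551
```

```bash
python3 look.py w19;python3 pl.py 547.3 376.4 4 10.3 4 0.1
```

```text
21.9 [545.9 376.2  66. ] [-180.    -0.    10.5] [ 0.6   0.59  1.66 -0.    0.89  1.99] 0.551 [0.  1.  0.4]
0.04 0.00 1.55 0 0 0.001 0.1; 0.04 0.00 1.55 0 0 0.001 0.1; 0.04 0.00 1.55 0 0 0.001 0.1; 0.04 0.00 1.55 0 0 0.001 0.1
```

View pics/w19.png

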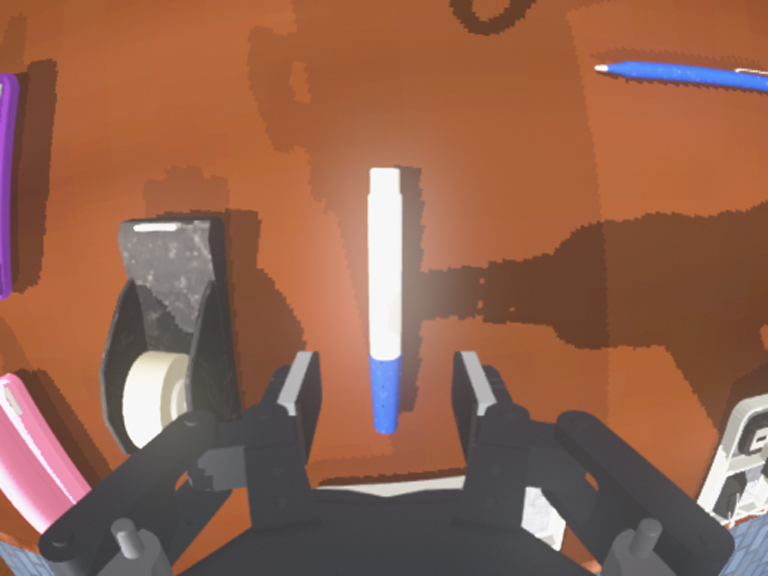

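Run:
```python
import pickle
from h import *
np.set_printoptions(precision=1,suppress=True)
w,_=pickle.load(open("w19.pkl","rb"))
u=lambda x,y,z:unproj(w,[(x/1.5,y/1.5)],z)[0]
a,b=u(385,168,8),u(386,433,8); print(a,b,(a+b)/2,np.degrees(np.arctan2(*(a-b)[1::-1])))
print("nose corners z30?",[u(x,y,z) for x,y,z in ((120,223,25),(224,220,25),(240,425,0),(224,220,0))])
```

```text
[612.1 388.3   8. ] [475.8 362.5   8. ] [544.  375.4   8. ] 10.711514707509808
nose corners z30? [array([570.9, 507.8,  25. ]), array([579.8, 453.4,  25. ]), array([456.7, 445.9,   0. ]), array([574.7, 462.2,   0. ])]
```

Request:
{"op": "jog_arm", "data": {"increments": "0 0 1.2 0 0 0 0.1; 0 0 1.6 0 0 0 0; 0 0 1.6 0 0 0 0; 0 0 1.1 0 0 0 0; 0 0 0.5 0 0 0 0; 0 0 0.2 0 0 0 0; 0 0 0 0 0 0 -1; 0 0 0 0 0 0 -1", "squeeze": 25}}

```text
clock: 22.7
eef_pos: [545.9, 376.5, 4.0]
tcp_rot: [-3.141, -0.001, 0.184]
contact_force: [-2.5, 0.4, 7.5]
opening: 0.165
```

Request:
{"op": "jog_arm", "data": {"increments": "0 0 0 0 0 0 -1; 0 0 0 0 0 0 -1; 0 0 0 0 0 0 -1; 0 0 0 0 0 0 -1; 0 0 -1 0 0 0 -1; 0 0 -2 0 0 0 -1; 0 0 -2 0 0 0 -1; 0 0 0 0 0 0 -1"}}

```text
clock: 23.5
eef_pos: [547.1, 377.3, 56.6]
tcp_rot: [-3.14, -0.004, 0.184]
contact_force: [-0.5, 0.4, -0.1]
opening: 0.168
```

```bash
python3 look.py w20;python3 pl.py 351.6 298.1 54 106 12 -1 545.9 376.2 54 10.5
```

```text
23.55 [546.4 376.8  55.1] [-1.799e+02 -1.000e-01  1.050e+01] [ 0.6   0.6   1.67 -0.    0.87  1.99] 0.17 [-0.4  0.4 -0.3]
-1.71 0.34 -0.00 0 0 -0.139 -1; -1.74 0.10 -0.00 0 0 -0.139 -1; -1.74 -0.14 -0.00 0 0 -0.139 -1; -1.70 -0.38 -0.00 0 0 -0.139 -1; -1.64 -0.61 -0.00 0 0 -0.139 -1; -1.54 -0.83 -0.00 0 0 -0.139 -1; -1.41 -1.03 -0.00 0 0 -0.139 -1; -1.25 -1.22 -0.00 0 0 -0.139 -1; -1.07 -1.38 -0.00 0 0 -0.139 -1; -0.87 -1.51 -0.00 0 0 -0.139 -1; -0.65 -1.62 -0.00 0 0 -0.139 -1; -0.42 -1.69 -0.00 0 0 -0.139 -1
```

View pics/w20.png

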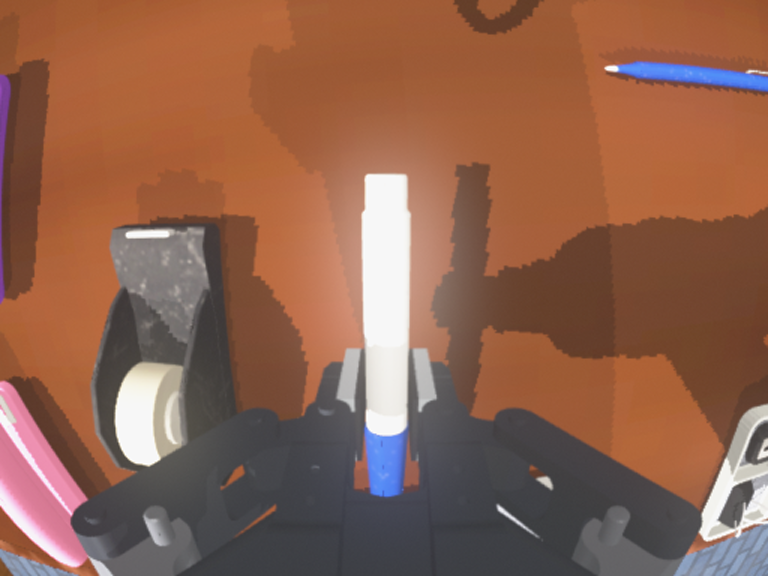

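Request:
{"op": "jog_arm", "data": {"increments": "-1.7 0.3 -0.3 0 0 -0.139 -1; -1.7 0.1 -0.3 0 0 -0.139 -1; -1.7 -0.1 0 0 0 -0.139 -1; -1.7 -0.4 0 0 0 -0.139 -1; -1.6 -0.6 0 0 0 -0.139 -1; -1.5 -0.8 0 0 0 -0.139 -1; -1.4 -1 0 0 0 -0.139 -1; -1.3 -1.2 0 0 0 -0.139 -1"}}

```text
clock: 24.35
eef_pos: [416.8, 323.6, 58.7]
tcp_rot: [-3.141, 0.001, 1.302]
contact_force: [-0.0, 0.4, -0.5]
opening: 0.171
```

Request:
{"op": "jog_arm", "data": {"increments": "-1.1 -1.4 0 0 0 -0.139 -1; -0.9 -1.5 0 0 0 -0.139 -1; -0.7 -1.6 0 0 0 -0.139 -1; -0.4 -1.7 0 0 0 -0.139 -1; 0 0 1 0 0 0 -1; 0 0 1 0 0 0 -1; 0 0 0 0 0 0 -1; 0 0 0 0 0 0 -1"}}

```text
clock: 25.15
eef_pos: [353.6, 297.3, 38.8]
tcp_rot: [-3.141, 0.0, 1.85]
contact_force: [0.8, -0.3, -0.4]
opening: 0.171
```

```bash
python3 look.py w21;python3 pl.py 351.6 298.1 8 106 4 -1
```

```text
25.2 [353.7 297.4  39.1] [-180.    0.  106.] [ 0.7   0.4   2.12 -0.    0.62  0.42] 0.165 [-0.2  0.4 -0.1]
0.03 -0.04 0.78 0 0 0.000 -1; 0.03 -0.04 0.78 0 0 0.000 -1; 0.03 -0.04 0.78 0 0 0.000 -1; 0.03 -0.04 0.78 0 0 0.000 -1
```

View pics/w21.png

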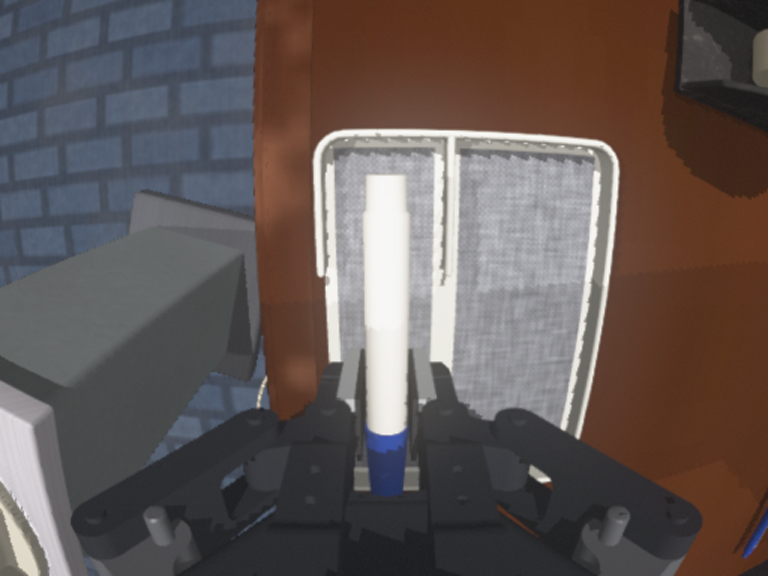

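Request:
{"op": "jog_arm", "data": {"increments": "0.1 -0.2 1 0 0 0 -1; 0 0 1 0 0 0 -1; 0 0 0.6 0 0 0 -1; 0 0 0.35 0 0 0 -1; 0 0 0.15 0 0 0 -1; 0 0 0 0 0 0 -1; 0 0 0 0 0 0 -0.45; 0 0 0 0 0 0 -0.45"}}

```text
clock: 26.0
eef_pos: [351.2, 297.8, 8.7]
tcp_rot: [3.141, -0.0, 1.852]
contact_force: [0.5, -0.1, 0.2]
opening: 0.274
```

```bash
python3 look.py w22;python3 pl.py
```

```text
26.05 [351.2 297.8   8.7] [180.   -0.  106.1] [0.7  0.46 2.13 0.   0.55 0.42] 0.273 [ 0.7 -0.4 -0.4]
```

View pics/w22.png

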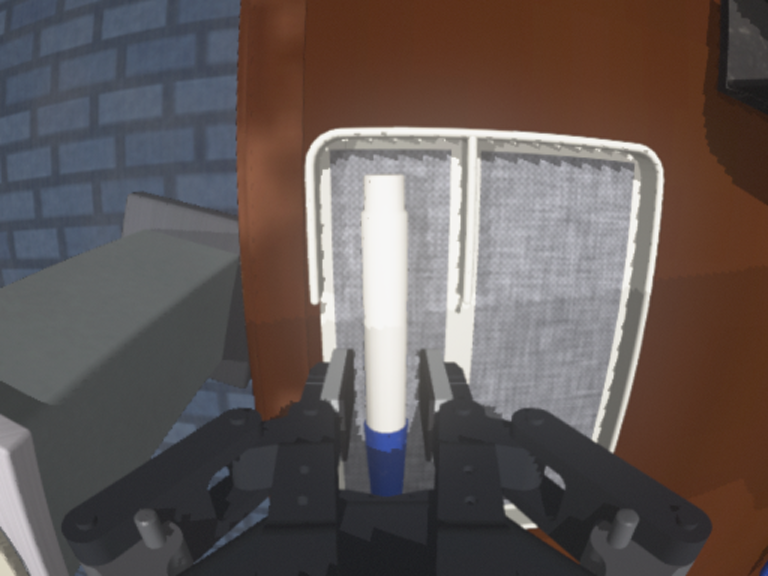

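```bash
python3 pl.py 496 475.5 120 188 10 0.6 351.2 297.8 120 106
```

```text
26.05 [351.2 297.8   8.7] [180.   -0.  106.1] [0.7  0.46 2.13 0.   0.55 0.42] 0.273 [ 0.7 -0.4 -0.4]
1.31 1.88 -0.00 0 0 -0.143 0.6; 1.03 2.05 -0.00 0 0 -0.143 0.6; 0.72 2.17 -0.00 0 0 -0.143 0.6; 0.41 2.26 -0.00 0 0 -0.143 0.6; 0.08 2.29 -0.00 0 0 -0.143 0.6; -0.25 2.28 -0.00 0 0 -0.143 0.6; -0.57 2.22 -0.00 0 0 -0.143 0.6; -0.88 2.12 -0.00 0 0 -0.143 0.6; -1.17 1.97 -0.00 0 0 -0.143 0.6; -1.44 1.78 -0.00 0 0 -0.143 0.6
```

Request:
{"op": "jog_arm", "data": {"increments": "0 0 -1 0 0 0 -0.45; 0 0 -2.5 0 0 0 -0.4; 0 0 -4 0 0 0 0; 0 0 -3.6 0 0 0 0.6; 1.3 1.9 0 0 0 -0.143 0.6; 1 2 0 0 0 -0.143 0.6; 0.7 2.2 0 0 0 -0.143 0.6; 0.4 2.3 0 0 0 -0.143 0.6"}}

```text
clock: 26.85
eef_pos: [409.9, 369.2, 120.7]
tcp_rot: [3.141, 0.0, 2.43]
contact_force: [-0.8, -0.0, 0.7]
opening: 0.8
```

Request:
{"op": "jog_arm", "data": {"increments": "0.1 2.3 0 0 0 -0.143 0.6; -0.3 2.3 0 0 0 -0.143 0.6; -0.6 2.2 0 0 0 -0.143 0.6; -0.9 2.1 0 0 0 -0.143 0.6; -1.2 2 0 0 0 -0.143 0.6; -1.4 1.8 0 0 0 -0.143 0.6; 0 0 0 0 0 0 0.6; 0 0 0 0 0 0 0.6"}}

```text
clock: 27.65
eef_pos: [496.5, 474.8, 119.7]
tcp_rot: [-3.141, -0.0, -3.004]
contact_force: [-0.4, 0.0, -0.3]
opening: 0.793
```

```bash
python3 look.py w23;python3 pl.py 496 475.5 26 188 4 0.6; python3 pl.py
```

```text
27.7 [496.2 474.4 119.6] [-180.    -0.  -172.1] [ 0.76  0.56  1.58 -0.    1.01 -0.95] 0.802 [-0.5  0.3 -0.3]
0.00 0.03 2.34 0 0 -0.001 0.6; 0.00 0.03 2.34 0 0 -0.001 0.6; 0.00 0.03 2.34 0 0 -0.001 0.6; 0.00 0.03 2.34 0 0 -0.001 0.6
27.7 [496.2 474.4 119.6] [-180.    -0.  -172.1] [ 0.76  0.56  1.58 -0.    1.01 -0.95] 0.802 [-0.5  0.3 -0.3]
```

View pics/w23.png

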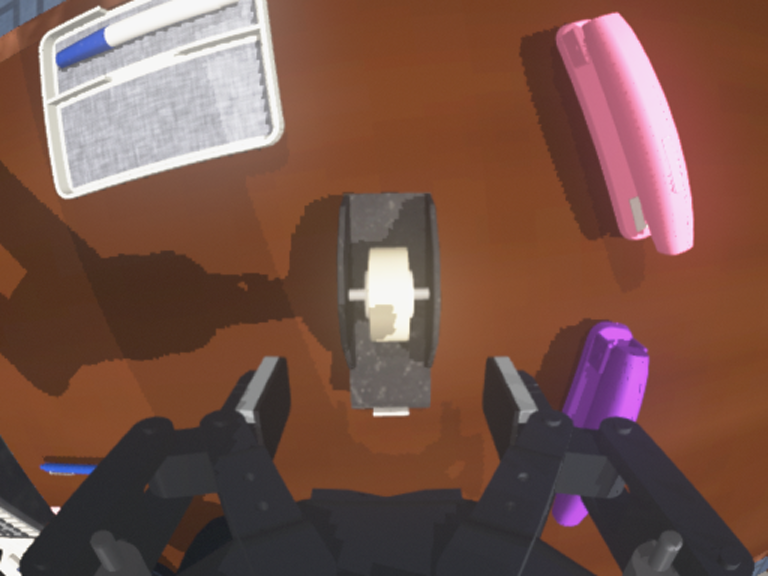

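Run:
```python
import pickle
from h import *
np.set_printoptions(precision=1,suppress=True)
w,_=pickle.load(open("w23.pkl","rb"))
u=lambda x,y,z:unproj(w,[(x/1.5,y/1.5)],z)[0]
print("hub",u(390,294,36),"cheek z45",u(340,294,45),u(441,294,45),"rear z0/10",u(346,196,5),u(432,196,5),"cutter",u(391,412,25),"nose",u(351,407,20),u(432,405,20))
```

```text
hub [492.3 475.7  36. ] cheek z45 [493.  449.7  45. ] [485.8 501.3  45. ] rear z0/10 [446.7 443.8   5. ] [439.9 493.1   5. ] cutter [572.8 487.8  25. ] nose [575.9 462.5  20. ] [567.4 513.5  20. ]
```

Request:
{"op": "jog_arm", "data": {"increments": "0 0.2 1.5 0 0 0 0.6; 0 0 2.2 0 0 0 0.6; 0 0 2.4 0 0 0 0.6; 0 0 1.8 0 0 0 0.6; 0 0 1 0 0 0 0.6; 0 0 0.45 0 0 0 0.6; 0 0 0 0 0 0 0.6; 0 0 0 0 0 0 0.6", "squeeze": 80}}

```text
clock: 28.5
eef_pos: [497.0, 477.6, 26.8]
tcp_rot: [3.141, 0.001, -3.002]
contact_force: [0.0, 1.3, -0.3]
opening: 0.802
```

```bash
python3 look.py w24;python3 pl.py
```

```text
28.55 [497.1 477.6  26.9] [ 1.799e+02  1.000e-01 -1.720e+02] [ 0.76  0.67  1.61  0.    0.85 -0.95] 0.8 [-0.1 -0.5 -0.3]
```

View pics/w24.png

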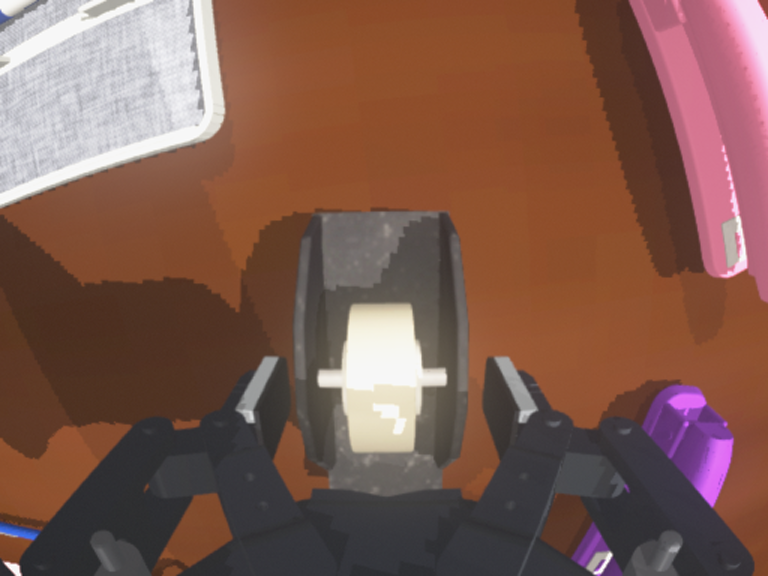

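Request:
{"op": "jog_arm", "data": {"increments": "0 0 0 0 0 0 -1; 0 0 0 0 0 0 -1; 0 0 0 0 0 0 -1; 0 0 0 0 0 0 -1; 0 0 0 0 0 0 -1; 0 0 -0.5 0 0 0 -1; 0 0 -1.5 0 0 0 -1; 0 0 -2 0 0 0 -1"}}

```text
clock: 29.35
eef_pos: [495.7, 476.3, 65.8]
tcp_rot: [-3.14, -0.002, -3.001]
contact_force: [-0.1, 0.7, -3.9]
opening: 0.571
```

```bash
python3 look.py w25;python3 - <<'E'
import numpy as np
a=np.radians(106);x,y=11,-25
print(384.8+np.cos(a)*x-np.sin(a)*y, 307.6+np.sin(a)*x+np.cos(a)*y)
E
python3 pl.py 405.8 325 66 106 12 -1 496.5 477.5 66 188
```

```text
405.799531484471 325.06481255074647
29.4 [497.5 478.1  70.1] [ 1.799e+02  1.000e-01 -1.720e+02] [ 0.76  0.62  1.6   0.    0.92 -0.95] 0.565 [ 1.1  1.  -1.1]
0.93 -1.15 -0.00 0 0 0.119 -1; 0.78 -1.26 -0.00 0 0 0.119 -1; 0.63 -1.34 -0.00 0 0 0.119 -1; 0.46 -1.40 -0.00 0 0 0.119 -1; 0.29 -1.45 -0.00 0 0 0.119 -1; 0.12 -1.47 -0.00 0 0 0.119 -1; -0.06 -1.48 -0.00 0 0 0.119 -1; -0.23 -1.46 -0.00 0 0 0.119 -1; -0.41 -1.42 -0.00 0 0 0.119 -1; -0.57 -1.36 -0.00 0 0 0.119 -1; -0.73 -1.29 -0.00 0 0 0.119 -1; -0.88 -1.19 -0.00 0 0 0.119 -1
```

View pics/w25.png

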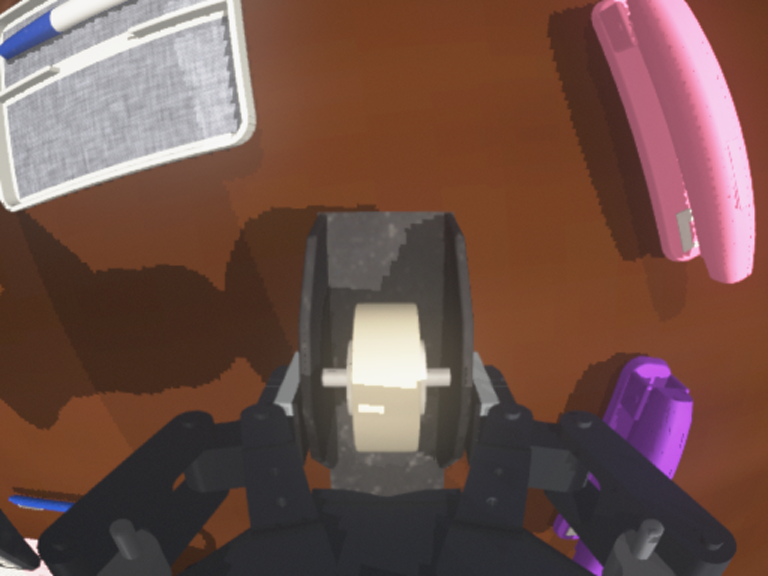

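Request:
{"op": "jog_arm", "data": {"increments": "0.9 -1.2 0 0 0 0.119 -1; 0.8 -1.3 0 0 0 0.119 -1; 0.6 -1.3 0 0 0 0.119 -1; 0.5 -1.4 0 0 0 0.119 -1; 0.3 -1.4 0 0 0 0.119 -1; 0.1 -1.5 0 0 0 0.119 -1; -0.1 -1.5 0 0 0 0.119 -1; -0.2 -1.5 0 0 0 0.119 -1"}}

```text
clock: 30.2
eef_pos: [436.0, 374.2, 66.4]
tcp_rot: [3.141, 0.0, 2.325]
contact_force: [0.5, -0.2, -4.5]
opening: 0.568
```

Request:
{"op": "jog_arm", "data": {"increments": "-0.4 -1.4 0 0 0 0.119 -1; -0.6 -1.4 0 0 0 0.119 -1; -0.7 -1.3 0 0 0 0.119 -1; -0.9 -1.2 0 0 0 0.119 -1; 0 0 0.5 0 0 0 -1; 0 0 0.5 0 0 0 -1; 0 0 0 0 0 0 -1; 0 0 0 0 0 0 -1"}}

```text
clock: 31.0
eef_pos: [406.2, 324.0, 55.8]
tcp_rot: [3.141, -0.0, 1.855]
contact_force: [-0.0, -0.2, -4.3]
opening: 0.571
```

```bash
python3 look.py w26;python3 pl.py 405.8 325 30.5 106 4 -1
```

```text
31.05 [406.2 323.9  55.9] [180.   -0.  106.3] [0.67 0.43 1.99 0.   0.72 0.39] 0.571 [-0.   0.6 -4.3]
0.03 -0.00 0.63 0 0 0.001 -1; 0.03 -0.00 0.63 0 0 0.001 -1; 0.03 -0.00 0.63 0 0 0.001 -1; 0.03 -0.00 0.63 0 0 0.001 -1
```

View pics/w26.png

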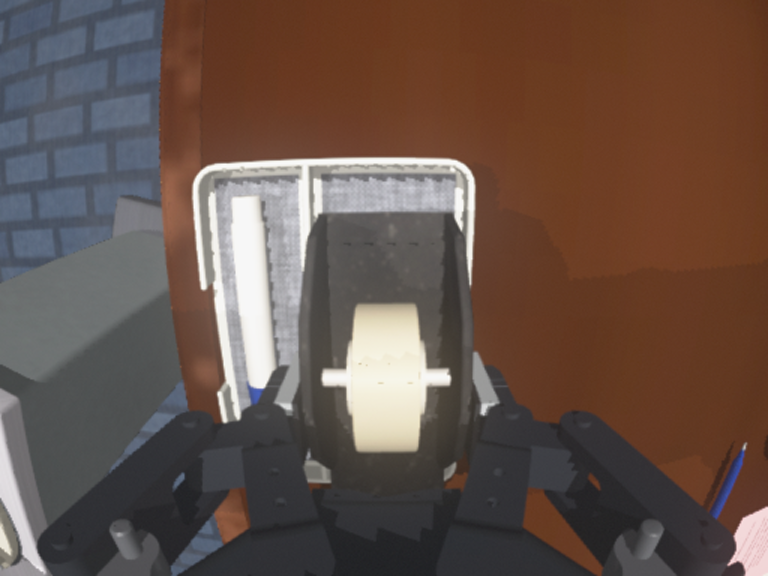

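Request:
{"op": "jog_arm", "data": {"increments": "0.1 0 0.7 0 0 0 -1; 0 0 0.8 0 0 0 -1; 0 0 0.5 0 0 0 -1; 0 0 0.3 0 0 0 -1; 0 0 0.15 0 0 0 -1; 0 0 0 0 0 0 -1; 0 0 0 0 0 0 -1; 0 0 0 0 0 0 -1"}}

```text
clock: 31.85
eef_pos: [405.7, 324.5, 31.7]
tcp_rot: [3.141, -0.0, 1.854]
contact_force: [0.5, -1.8, -4.3]
opening: 0.567
```

```bash
python3 look.py w27;python3 pl.py
```

```text
31.9 [405.7 324.5  31.7] [180.   -0.  106.2] [0.67 0.48 2.   0.   0.67 0.39] 0.567 [-0.4 -0.1 -4.9]
```

View pics/w27.png

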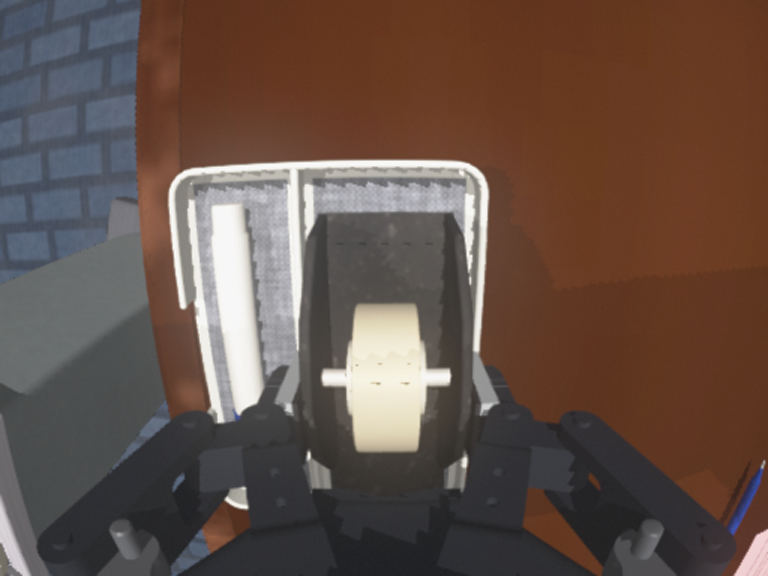

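Request:
{"op": "jog_arm", "data": {"increments": "0 0 0.1 0 0 0 -1; 0 0 0.05 0 0 0 -1; 0 0 0 0 0 0 0.35; 0 0 0 0 0 0 0.35; 0 0 0 0 0 0 0.35; 0 0 -1 0 0 0 0.35; 0 0 -2.5 0 0 0 0.35; 0 0 -3.5 0 0 0 0.35"}}

```text
clock: 32.7
eef_pos: [404.7, 323.7, 100.1]
tcp_rot: [-3.139, 0.001, 1.854]
contact_force: [0.5, 0.0, 0.8]
opening: 0.676
```

Request:
{"op": "jog_arm", "data": {"increments": "0 0 -4 0 0 0 0.35; -1 0 -4 0 0 0 0.35; -4 1 -3 0 0 0 0.35; -4 1 0 0 0 0 0.35; -4 1 0 0 0 0 0.35; -2 0 0 0 0 0 0.35; 0 0 0 0 0 0 0.35; 0 0 0 0 0 0 0.35"}}

```text
clock: 33.5
eef_pos: [475.8, 189.4, 209.9]
tcp_rot: [3.141, -0.0, 1.852]
contact_force: [-0.5, -0.2, 0.3]
opening: 0.676
```

```bash
python3 look.py w28;python3 look.py t28 top; python3 look.py s28 scene; python3 pl.py
```

```text
33.65 [475.5 190.3 209.6] [180.   -0.  106.3] [0.38 0.2  1.89 0.   1.05 0.09] 0.674 [-0.2  0.1  0.1]
```

View pics/w28.png

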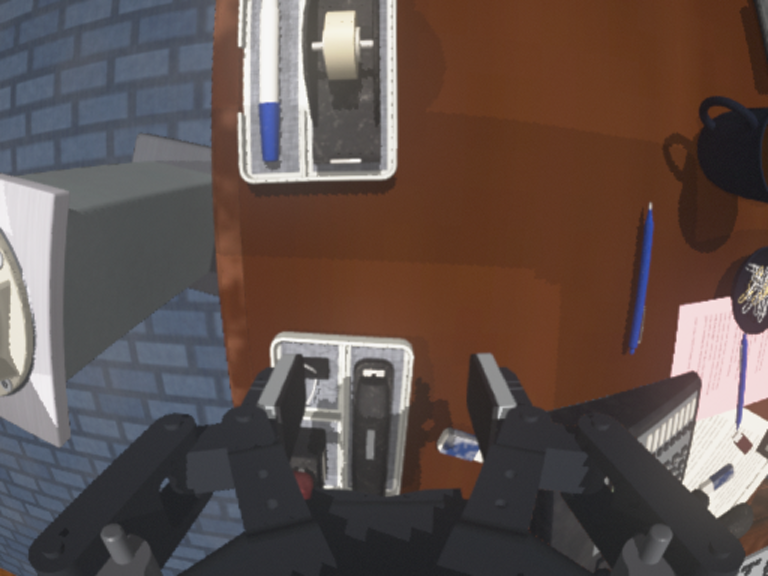

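View pics/s28.png

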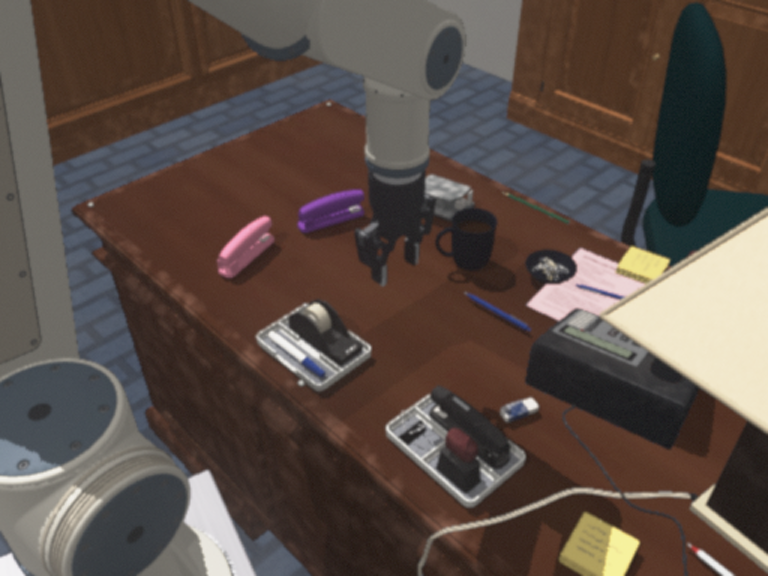

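Request:
{"op": "jog_arm", "data": {"increments": "2.5 -1.5 -0.5 0 0 0 0.35; 2.5 -1.5 -0.5 0 0 0 0.35; 1.5 -1.5 -0.5 0 0 0 0.35; 0 -1.5 0 0 0 0 0.35; 0 0 0 0 0 0 0.35; 0 0 0 0 0 0 0.35; 0 0 0 0 0 0 0.35; 0 0 0 0 0 0 0.35"}}

```text
clock: 34.45
eef_pos: [400.7, 234.8, 224.2]
tcp_rot: [3.142, 0.0, 1.853]
contact_force: [-0.0, 0.5, -0.6]
opening: 0.674
```

```bash
python3 look.py w29
python3 - <<'E'
from ov import *
w,im=pickle.load(open("w29.pkl","rb")); f=3
im=cv2.resize(im,None,fx=f,fy=f,interpolation=cv2.INTER_CUBIC)
o=(384.8,307.6);y=106
box(w,im,o,y,0,0,0,83,61,0,15,(0,255,0),f)
box(w,im,o,y,0,-25,0,67,25,3,20,(255,255,0),f)
box(w,im,o,y,0,34.5,0,67,8.5,3,19,(0,0,255),f)
q=proj(w,[[*o,15]])[0]*f
x,yy=map(int,q); print(q); y0=max(0,yy-300);x0=x-350
cv2.imwrite("pics/o29.png",im[y0:y0+590,x0:x0+700])
E
```

```text
[789.71551349 310.70304512]
```

View pics/o29.png

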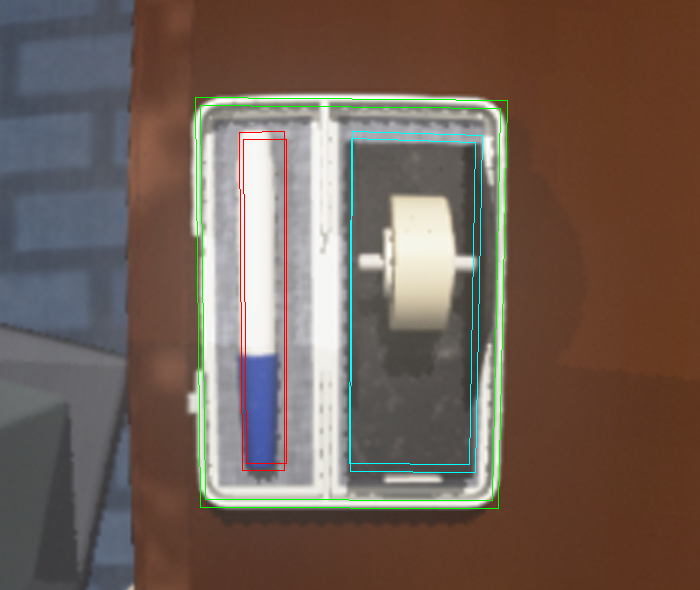

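Run:
```python
import pickle
from h import *
np.set_printoptions(precision=1,suppress=True)
w,_=pickle.load(open("w28.pkl","rb"))
u=lambda x,y,z:unproj(w,[(x/1.5,y/1.5)],z)[0]
print("pen",u(650,205,6),u(633,352,6))
from rig import r
s=r.sense();print(s["clock"],s["contact_force"],s["qvel"].round(3))
print(r.sign_off())
```

```text
pen [684.9 296.1   6. ] [729.9 162.3   6. ]
34.5 [ 0.3 -0.2 -0.2] [ 0. -0.  0. -0.  0.  0.]
the job is handed in; nothing more can be done
None
```

I placed all five things in their compartments and handed the job in at 34.5 s, with the arm still and touching nothing. No verdict was reported. The stapler, date stamp and binder clip are in the filing tray; the felt marker and tape dispenser are in the parcel tray.

**Last checks, from the wrist camera:**
- **Parcel tray:** the dispenser is about 4 mm and the marker 2–3 mm from their target centres along the tray. Both lie flat.
- **Filing tray:** checked at the clip stage.
  - The stapler was within about 3 mm.
  - The stamp looked 3–5 mm off centre toward the robot, the loosest reading here; the limit is 15 mm.
  - The clip stood about 8.5 mm off centre, on purpose, to keep the gripper clear of the stamp; the limit is 20 mm.
- **After that:** both trays looked unchanged in the final scene picture. I did not measure the filing tray again.
- **Ballpoint:** its ends were within 4 mm of their starting positions.
- **Eraser:** it was never touched, but I checked it only by eye.

**Disagreement:** the first wrist-camera estimate of the filing tray was about 5 mm off the top camera along y. A second, closer view agreed with the top camera, so I used that one.

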